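# Turn the spot plate over and tare the balance with it

## Robot

A 6-joint arm with a two-finger parallel gripper is mounted at the origin on the work surface. World frame = base frame: x ahead of the robot, y to its left, z up, the work surface at z = 0. Lengths are in mm, angles in degrees, forces in N, time in s.
With the tool pointing down it reaches from about 350 to 850 mm from the base axis. Payload 8.1 kg.
Tool frame: the origin (TCP) lies on the centre line of the jaws, within the pads' length; the fingertips stand 11 mm ahead of it and the grasp point (between the pads) lies 8 mm behind it; z points along the fingers, y is the direction in which the jaws open and shut (so a half turn about z gives the same grasp; the last joint's range is limited). The gripper opens to 85 mm and grips with 20 to 120 N. Pads are 22 mm wide; open, the fingers measure 114 mm over their backs; the gripper's body (76 mm by 85 mm) begins 54 mm behind the grasp point. The pads swing forward as they close: fully open they stand 13 mm farther back than shut.
Start: joints at [-4.893, 7.471, 85.268, -0, 87.261, -4.893], TCP at [600.004, 0.022, 242.292] pointing down, gripper open.
Joint ranges: [-169.43, 169.43], [-51.17, 129.36], [1.28, 143.12], [-76.62, 256.62], [0, 156.53], [-152.29, 152.29]. Speed limits (degrees/s): [136.94, 136.94, 159.86, 180, 180, 180].

## Interface

Orientations are given as [roll, pitch, yaw] about the fixed x, y, z axes, in that order (R = Rz(yaw) Ry(pitch) Rx(roll)).
In Python, from bench import telemetry, viewer, r gives the robot as it stands.
- The arm moves only by the shell command python3 -m inch 'ROWS' [FORCE]. ROWS is JSON, a list of rows, each a list of 3 entries, a list of its own where there are three numbers: the shift along the tool's x, y, z in cm, then the turn, a rotation vector about the tool's x, y, z in rad, then the opening, from 0 (shut) to 1 (fully open). A call has 1 to 20 rows; each row is the pose to reach, as a shift and turn from the pose commanded when the call began, along the tool's axes at that moment; what a row does not reach only later rows make up. A row lasts 1/10 s, in which the tool goes at most 50 mm and 8.59 degrees, less where a joint would pass 70% of its speed; a pose out of reach is approached as far as the arm can. A call with a gripper value outside its range is refused whole. The fingers move at their own pace and stop on an object; FORCE is the grip in N (left out, the last holds). Time passes only in rows, so rows that repeat a pose let the fingers close. It gives the time, the measured TCP pose, the force and the opening at its end, in the units of the state.
- telemetry.sense(): the state, without advancing time (a new reading comes with each control period).
- viewer.snapshot(name): name is "scene" or "side" or "wrist"; returns the picture (400x640x3 uint8, red, green, blue); there is no depth.
- viewer.camera_model(name): a dict with "fx", "fy", "cx", "cy" (pixels), "dist" ([k1, k2, p1, p2, k3] as OpenCV has them; the pictures are not rectified), "cam_to_world" (4x4, takes a point from camera to world coordinates); the wrist camera has in their place "mount" (4x4, takes a point from camera to tool coordinates, whose origin is the TCP and whose axes are the flange's). Camera axes: x right, y down, z forward; pixel columns grow to the right and rows downward; lengths in mm; the calibration is good to about 2 mm. A picture is of the moment at which its call begins: read the wrist's pose just before it. camera_model takes no time and is no camera call.
- r.hand_in(): hands the job in, once; it reports no verdict.
The state is a dict: "time": time; "joint_pos": joint angles; "qd": joint speeds; "joint_efforts": joint torques, N m; "tool_pos": TCP position; "tcp_rot": TCP orientation; "ft_force": force on the tool from outside, world axes, zero at the start; "wrist_torque": the same for the moment, N m; "finger_gap": finger opening in mm.
Only numpy, scipy, OpenCV 4.12 (cv2) and the standard library are available. Lean on these libraries where they do the work, as an engineer would, in place of code of your own. Each camera call takes 0.05 s, during which the arm holds its last target.

## Task

The porcelain spot plate was left on the bench wells down to dry. Turn it over and lay it wells up in the middle of the pan of the empty balance, then, with the plate lying there let go, press the balance's larger key (tare) fully down and let it come up again. The porcelain chips easily, so never drop it or let it topple over, and do not press it hard on the balance; do not press the smaller key, and leave the other things where they stand.

Things in the scene. Friction and masses are not known exactly. Their poses are not given: they have to be found in the camera images.
- plate_center (a point): Centre of the white porcelain spot plate: a flat square-edged slab, 112 mm long (x axis), 60 mm wide (y) and 8 mm thick (z), 0.08 to 0.17 kg. One face is plain, the other has eight round wells (2 x 4, 21 mm wide, 4 mm deep). The z axis points out of the plain face: up at the start (wells down, flat on the bench), down when the wells are up. Gripped across its width; set down truly upright on a short edge it stands, just.
- balance: The balance to use, white, with an empty square steel pan; fixed on the bench, left or right of the plate, keys roughly towards the robot. Origin on the bench under it; x axis to its back, y to its left as the robot sees it, z up. It spans x -0.125 to 0.120 m, y -0.1 to 0.1 m; the front deck (up to x = -0.04) is 36 mm high, the housing behind it 60 mm.
- pan (a point): Centre of the pan's flat upper face, 75 mm above the bench; x and y axes as the balance. The pan is rigid, 150 mm (x) by 165 mm (y), 6 mm thick, without a rim.
- tare_key (a joint): How far the larger round key (tare) is pressed, m: 0 up, 0.005 fully down (about 4 N, springs back).
- tare_key_top (a point): Middle of the top of the tare key, a grey round key 26 mm wide in a 42 mm collar on the front deck of the balance, at its right as seen by the robot; it is pressed straight down and stands 6 mm proud of its collar, whose top is 48 mm above the bench.
- power_key (a joint): How far the smaller key (power) is pressed, m: 0 up, 0.005 fully down. Not to be pressed.
- power_key_top (a point): Middle of the top of the power key, 16 mm wide, on the front deck at the left end as seen by the robot, 128 mm from the tare key.
- old_balance: The other balance, beige, about 220 x 190 mm, display housing up to 80 mm high, its round pan 72 mm high with a jar on it. In use: leave alone. Fixed. Origin on the bench under its middle.
- jar: White plastic jar with lid, 52 mm wide and 85 mm tall, standing on the pan of the other balance, with its origin at its middle underneath. Leave it where it stands.
- reagent_bottle: Amber bottle, 48 mm wide and 95 mm tall, on the bench, with its origin at its middle underneath. Leave it where it stands.
- beaker: Small open beaker, 52 mm wide and 65 mm tall, on the bench, with its origin at its middle underneath. Leave it where it stands.
- spatula: Thin steel laboratory spatula, 170 mm long and 12 mm wide, lying on the bench, with its origin at its middle underneath. Leave it where it lies.
- weight: Brass knobbed weight, 32 mm wide and 46 mm tall, on the bench, with its origin at its middle underneath. Leave it where it stands.
- cap_box: Small green plastic box, 50 x 35 x 22 mm, on the bench, with its origin at its middle underneath. Leave it where it stands.
- vial: Small clear vial, 24 mm wide and 45 mm tall, on the bench, with its origin at its middle underneath. Leave it where it stands.
Not all that is in view belongs to the job. Of the things shaped like the part that bears plate_center, the white one is meant.

How it is judged:
By the outcome, as a careful person would: the job done as asked, in the order asked, and still so for the second after the job is handed in, with the robot touching nothing.
It also fails if it takes over 72 s, if anything falls off the work surface, if the arm or the gripper's body presses on something with over 40 N, if the wrist force passes 120 N, or if a joint passes its speed limit or range.

## Working session

There is one attempt and no reset: what is moved stays moved. The work goes in short steps, Python scripts to look and compute and a shell command to move; the robot and the scene stay as the last step left them, time stands still between calls to the robot, and variables do not carry over. Pictures are saved under pics/ and viewed, and the job is handed in when it is done.

```bash
ls; mkdir -p pics
python3 - <<'E'
from bench import telemetry, viewer, r
import cv2,json
print(telemetry.sense())
for n in("scene","side","wrist"):
    im=viewer.snapshot(n); cv2.imwrite(f"pics/{n}0.png",im[:,:,::-1])
    print(n,viewer.camera_model(n))
E
```

```text
pics
{'time': 0.0, 'joint_pos': array([-4.89570304e+00,  7.51239353e+00,  8.53306684e+01,  4.25616836e-04,
        8.72606169e+01, -4.89512236e+00]), 'qd': array([ 0.02786959, -0.0447831 , -0.03016139,  0.01712538, -0.07410671,
        0.02004474]), 'joint_efforts': array([-1.90700346e-03, -5.69404185e+01, -5.00557995e+01, -2.19391650e-04,
        1.44415747e-02,  7.24149572e-05]), 'tool_pos': array([5.99470304e+02, 4.26657874e-02, 2.41259390e+02]), 'tcp_rot': array([-1.79896736e+02, -9.27067551e-03,  8.99993902e+01]), 'ft_force': array([-0.00537665, -0.19072051, -0.77513859]), 'wrist_torque': array([-0.03428636, -0.00632519,  0.03094004]), 'finger_gap': 85.45084943944168}
scene {'fx': 474.91531958824623, 'fy': 474.91531958824623, 'cx': 312.91807026711734, 'cy': 200.35977424350745, 'dist': array([-0.05134578,  0.        ,  0.        ,  0.        ,  0.        ]), 'cam_to_world': array([[ 1.54021065e-01,  6.41531619e-01, -7.51475012e-01,
         1.46495839e+03],
       [ 9.87951923e-01, -1.11626655e-01,  1.07193688e-01,
        -1.46814053e+02],
       [-1.51165019e-02, -7.58931269e-0
[... 524 characters left out ...]
573138e-02, -8.53577422e-01, -5.20666692e-01,
         6.03089742e+02],
       [ 0.00000000e+00,  0.00000000e+00,  0.00000000e+00,
         1.00000000e+00]])}
wrist {'fx': 280.3897337912495, 'fy': 280.3897337912495, 'cx': 323.10284692094024, 'cy': 194.45494286194605, 'dist': array([-0.03626149,  0.        ,  0.        ,  0.        ,  0.        ]), 'mount': array([[-7.39792696e-04, -9.55603953e-01, -2.94653250e-01,
         7.54634876e+01],
       [ 9.99998734e-01, -2.91829381e-04, -1.56427410e-03,
         2.31811000e-01],
       [ 1.40883804e-03, -2.94654034e-01,  9.55602959e-01,
        -1.31292902e+02],
       [ 0.00000000e+00,  0.00000000e+00,  0.00000000e+00,
         1.00000000e+00]])}
```

View pics/scene0.png

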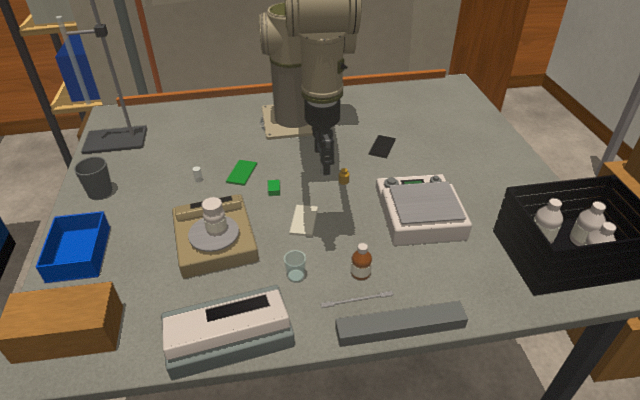

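View pics/side0.png

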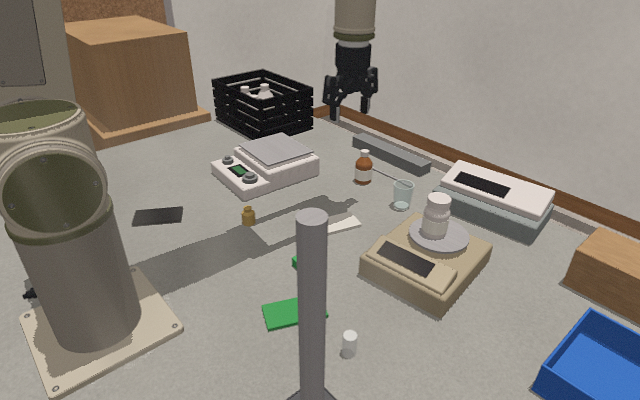

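View pics/wrist0.png

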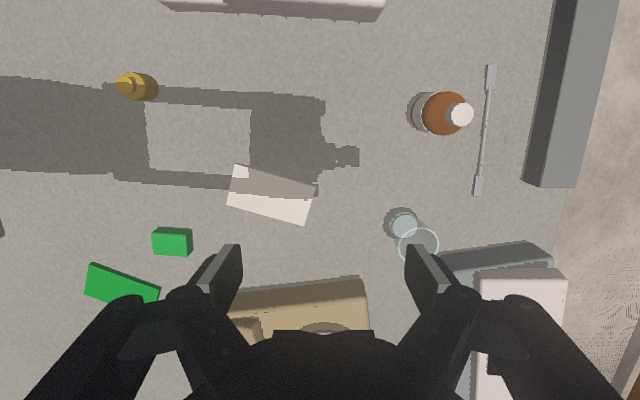

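```bash
cat > h.py <<'E'
import numpy as np, cv2
from scipy.spatial.transform import Rotation as R
from bench import telemetry, viewer
def T(s):
    M=np.eye(4); M[:3,:3]=R.from_euler('xyz',s['tcp_rot'],degrees=True).as_matrix(); M[:3,3]=s['tool_pos']; return M
def cam(name,s=None):
    m=viewer.camera_model(name)
    K=np.array([[m['fx'],0,m['cx']],[0,m['fy'],m['cy']],[0,0,1]])
    M=m['cam_to_world'] if 'cam_to_world' in m else T(s)@m['mount']
    return K,m['dist'],M
def ray(c,px):
    K,d,M=c
    u=cv2.undistortPoints(np.array(px,float).reshape(-1,1,2),K,d).reshape(-1,2)
    return M[:3,3], np.c_[u,np.ones(len(u))]@M[:3,:3].T
def plane(c,px,z):
    o,v=ray(c,px); t=(z-o[2])/v[:,2]; return o+t[:,None]*v
def proj(c,P):
    K,d,M=c; W=np.linalg.inv(M)
    return cv2.projectPoints(np.array(P,float).reshape(-1,1,3),cv2.Rodrigues(W[:3,:3])[0],W[:3,3],K,d)[0].reshape(-1,2)
def snap(name,fn):
    s=telemetry.sense(); im=viewer.snapshot(name)[:,:,::-1].copy(); cv2.imwrite('pics/'+fn,im)
    return im,cam(name,s),s
E
python3 - <<'E'
from h import *
a=cv2.imread('pics/wrist0.png')[140:250,200:340]; b=cv2.imread('pics/scene0.png')[160:260,250:480]
c=cv2.imread('pics/side0.png')[110:210,200:340]
a=cv2.resize(a,None,fx=3,fy=3);b=cv2.resize(b,None,fx=3,fy=3);c=cv2.resize(c,None,fx=3,fy=3)
cv2.imwrite('pics/c1.png',a);cv2.imwrite('pics/c2.png',b);cv2.imwrite('pics/c3.png',c)
E
```

```text
(no output)
```

View pics/c1.png

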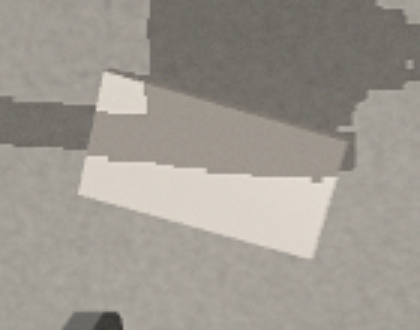

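View pics/c2.png

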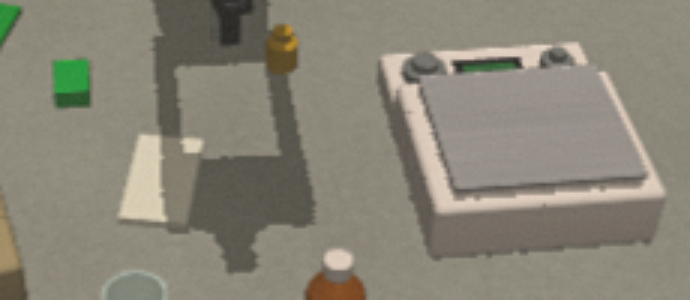

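View pics/c3.png

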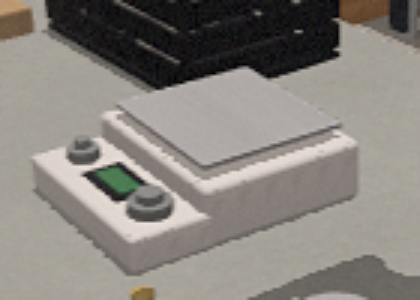

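Run:
```python
from h import *
s=telemetry.sense(); w=cam('wrist',s); sc=cam('scene'); sd=cam('side')
def rep(n,P):
    print(n,P.round(1).tolist(),'c',P.mean(0).round(1)); 
    for i in range(4):
        d=P[(i+1)%4]-P[i]; print('  ',np.linalg.norm(d).round(1),np.degrees(np.arctan2(d[1],d[0])).round(1))
off=np.array
a=np.array([(102,70),(350,142),(313,259),(79,194)])/3+[200,140]
rep('plate w',plane(w,a,8))
b=np.array([(140,135),(203,142),(185,226),(119,220)])/3+[250,160]
rep('plate sc',plane(sc,b,8))
p=np.array([(420,80),(603,68),(648,178),(455,187)])/3+[250,160]
rep('pan sc',plane(sc,p,75))
p=np.array([(115,107),(241,67),(341,129),(206,167)])/3+[200,110]
rep('pan sd',plane(sd,p,75))
print('tare sc',plane(sc,np.array([[425,60],[557,54]])/3+[250,160],54))
print('tare sd',plane(sd,np.array([[152,193],[83,145]])/3+[200,110],54))
for n,px,c,z in [('weight',(136,86),w,20),('bottle',(420,113),w,30),('beaker',(403,222),w,0),('box',(171,243),w,20)]:
    print(n,plane(c,[px],z).round(0))
print('old',plane(sc,[(175,204),(242,197),(257,243),(182,272)],60).round(0), 'jar',plane(sc,[(211,232)],72).round(0))
print(T(s).round(3))
```

```text
plate w [[481.0, 6.1, 8.0], [590.2, -26.8, 8.0], [572.3, -84.0, 8.0], [464.9, -51.7, 8.0]] c [527.1 -39.1   8. ]
   114.0 -16.8
   59.9 -107.3
   112.2 163.3
   60.1 74.4
plate sc [[464.7, -50.5, 8.0], [484.6, 6.0, 8.0], [590.9, -27.3, 8.0], [573.8, -83.1, 8.0]] c [528.5 -38.7   8. ]
   59.9 70.7
   111.4 -17.4
   58.4 -107.0
   113.8 163.3
pan sc [[509.7, 200.7, 75.0], [521.5, 369.7, 75.0], [667.6, 352.2, 75.0], [650.6, 190.5, 75.0]] c [587.3 278.3  75. ]
   169.4 86.0
   147.2 -6.8
   162.6 -96.0
   141.2 175.9
pan sd [[506.6, 349.0, 75.0], [655.9, 351.0, 75.0], [641.3, 176.2, 75.0], [501.7, 192.8, 75.0]] c [576.4 267.3  75. ]
   149.3 0.7
   175.4 -94.8
   140.6 173.2
   156.3 88.2
tare sc [[456.81143424 222.55976178  54.        ]
 [469.35119792 348.05701368  54.        ]]
tare sd [[459.75645405 216.28255648  54.        ]
 [461.93298542 336.0475423   54.        ]]
weight [[374. 103.  20.]]
bottle [[713.  71.  30.]]
beaker [[714. -81.   0.]]
box [[ 384. -105.   20.]]
old [[ 464. -377.   60.]
 [ 466. -198.   60.]
 [ 646. -169.   60.]
 [ 711. -345.   60.]] jar [[ 602. -278.   72.]]
[[-0.00000e+00  1.00000e+00 -1.00000e-03  5.99584e+02]
 [ 1.00000e+00  0.00000e+00  0.00000e+00  6.70000e-02]
 [ 0.00000e+00 -1.00000e-03 -1.00000e+00  2.41471e+02]
 [ 0.00000e+00  0.00000e+00  0.00000e+00  1.00000e+00]]
```

White plate: wrist image (272,195), scene (304,220). The lookalikes are the green slab at scene (241,172) and the black slab at scene (382,146). The close crop shows the white 112x60 slab, so I choose that one. The empty white balance is at scene (425,205), with its larger key at (391,180). The other balance, beige, is at (212,235) with the jar on it.

```bash
cat >> h.py <<'E'
def ori(yaw,lean,):
    """tool x towards -long axis(yaw deg); lean rad: + = tool points outward along yaw (leans back to robot)"""
    y=np.radians(yaw); e=np.array([np.cos(y),np.sin(y),0]); up=np.array([0,0,1.])
    z=np.sin(lean)*e-np.cos(lean)*up
    j=np.cross(up,e); x=np.cross(j,z)
    return np.c_[x,j,z]
def rel(p,Rt):
    s=telemetry.sense(); M=T(s)
    print('shift cm',(M[:3,:3].T@(np.array(p)-M[:3,3])/10).round(3),'rot',R.from_matrix(M[:3,:3].T@Rt).as_rotvec().round(4))
def tool():
    s=telemetry.sense(); print('t',round(s['time'],2),'p',s['tool_pos'].round(1),'rpy',s['tcp_rot'].round(2),'f',s['ft_force'].round(2),'tq',s['wrist_torque'].round(2),'gap',round(s['finger_gap'],1),'q',s['joint_pos'].round(1))
E
python3 - <<'E'
from h import *
rel([513.5,-34.5,140],ori(-17,0))
E
```

```text
shift cm [-3.458 -8.594 10.159] rot [-1.2000e-03 -1.0000e-03 -1.2741e+00]
```

```bash
python3 -m inch '[[[-0.5,-1.5,1],[0,0,-0.14],0.84],[[-1,-3,2],[0,0,-0.28],0.84],[[-1.5,-4.5,3],[0,0,-0.42],0.84],[[-2,-6,4],[0,0,-0.56],0.84],[[-2.5,-7.5,5],[0,0,-0.7],0.84],[[-3.46,-8.6,6],[0,0,-0.84],0.84],[[-3.46,-8.6,7],[0,0,-0.98],0.84],[[-3.46,-8.6,8],[0,0,-1.12],0.84],[[-3.46,-8.6,9],[0,0,-1.22],0.84],[[-3.46,-8.6,10.1],[0,0,-1.274],0.84],[[-3.46,-8.6,10.1],[0,0,-1.274],0.84],[[-3.46,-8.6,10.1],[0,0,-1.274],0.84]]' 40
python3 - <<'E'
from h import *
im,c,s=snap('wrist','w1.png'); tool()
print(proj(c,[[528-58,-38,8],[528,-39,8]]).round(1))
E
```

```text
time: 1.35
tool_pos: [513.7, -34.5, 141.1]
tcp_rot: [-180.0, -0.1, 162.9]
ft_force: [-0.9, -0.1, -0.4]
finger_gap: 71.9
t 1.4 p [514.1 -34.6 141.7] rpy [1.800e+02 1.000e-02 1.629e+02] f [ 0.32 -0.61  0.01] tq [-0.03  0.08  0.01] gap 72.0 q [ -9.6  -1.6 105.3   0.   76.2 -82.5]
[[305.7 146.9]
 [322.9 203.1]]
```

View pics/w1.png

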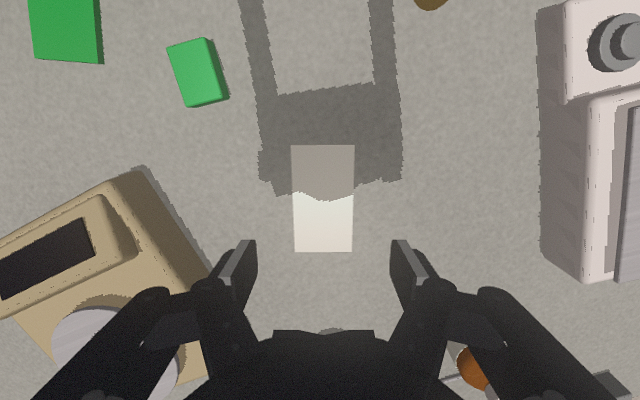

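Run:
```python
from h import *
s=telemetry.sense(); c=cam('wrist',s)
P=plane(c,[(291,145),(355,145),(352.5,252),(293,252)],8); print(P.round(1),P.mean(0).round(1))
d=P[3]-P[0];print(np.degrees(np.arctan2(d[1],d[0])))
d=P[2]-P[1];print(np.degrees(np.arctan2(d[1],d[0])))
print('tip px',plane(c,[(245,243),(400,243)],130).round(1))
e=np.array([.956,-.292,0]); 
g=P.mean(0)-15*e; print('g',g)
# TCP for lean .6, hover 40 above; assume tip 7 ahead of TCP
z=ori(-17,.6)[:,2]
for zt in (60,13):
    tipc=np.array([g[0],g[1],0])+[0,0,zt]
    rel(tipc-7*z,ori(-17,.6))
```

```text
[[464.9 -50.8   8. ]
 [482.6   6.7   8. ]
 [590.2 -25.3   8. ]
 [571.6 -85.5   8. ]] [527.3 -38.7   8. ]
-18.000504637538093
-16.566924675594212
tip px [[498.7 -75.9 130. ]
 [524.6   7.8 130. ]]
g [512.96769965 -34.34395209   8.        ]
shift cm [ 0.515 -0.013  7.588] rot [-5.000e-04 -5.998e-01 -1.700e-03]
shift cm [ 0.515 -0.013 12.288] rot [-5.000e-04 -5.998e-01 -1.700e-03]
```

```bash
python3 -m inch '[[[0.1,0,1.5],[0,-0.12,0],0.84],[[0.2,0,3],[0,-0.24,0],0.84],[[0.3,0,4.5],[0,-0.36,0],0.84],[[0.4,0,6],[0,-0.48,0],0.84],[[0.5,0,7.6],[0,-0.6,0],0.84],[[0.5,0,9],[0,-0.6,0],0.84],[[0.5,0,10],[0,-0.6,0],0.84],[[0.5,0,11],[0,-0.6,0],0.84],[[0.5,0,11.6],[0,-0.6,0],0.84],[[0.5,0,12.0],[0,-0.6,0],0.84],[[0.5,0,12.2],[0,-0.6,0],0.84],[[0.5,0,12.2],[0,-0.6,0],0.84],[[0.5,0,12.2],[0,-0.6,0],0.84]]'
python3 - <<'E'
from h import *
tool()
for n in('side','wrist'): im,c,s=snap(n,n+'2.png')
im=cv2.imread('pics/side2.png')[140:300,240:440]; cv2.imwrite('pics/side2c.png',cv2.resize(im,None,fx=4,fy=3.7))
E
```

```text
time: 2.7
tool_pos: [509.7, -33.2, 19.8]
tcp_rot: [180.0, 34.4, 163.0]
ft_force: [0.6, -0.1, -0.3]
finger_gap: 71.8
t 2.7 p [509.7 -33.2  19.8] rpy [179.99  34.41 162.98] f [ 0.61 -0.06 -0.29] tq [ 0.05  0.28 -0.01] gap 71.8 q [ -4.7 -17.5 141.2 -17.6  23.5 -63.5]
```

View pics/side2c.png

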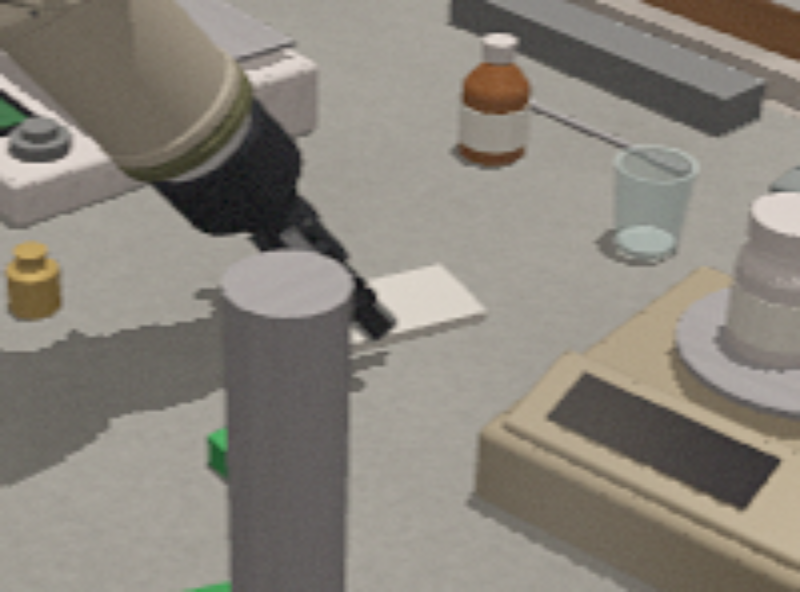

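View pics/wrist2.png

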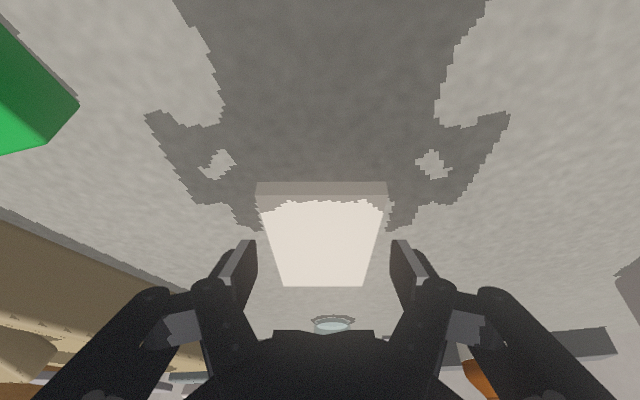

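```bash
python3 -m inch '[[[0.06,0,0.08],[0,0,0],0.82],[[0.11,0,0.165],[0,0,0],0.8],[[0.17,0,0.25],[0,0,0],0.8],[[0.17,0,0.25],[0,0,0],0.8]]'
python3 -c "from h import *;tool()"
python3 -m inch '[[[0.06,0,0.08],[0,0,0],0.8],[[0.11,0,0.165],[0,0,0],0.8],[[0.11,0,0.165],[0,0,0],0.8]]'
python3 -c "from h import *;tool()"
```

```text
time: 3.2
tool_pos: [509.1, -33.1, 16.0]
tcp_rot: [-180.0, 34.4, 163.0]
ft_force: [0.3, -1.2, -0.8]
finger_gap: 68.0
t 3.2 p [509.1 -33.1  16. ] rpy [-180.     34.36  162.99] f [ 0.34 -1.16 -0.78] tq [ 0.07  0.25 -0.01] gap 68.0 q [ -4.7 -16.9 141.2 -18.   22.9 -63.1]
time: 3.5
tool_pos: [509.1, -33.1, 14.1]
tcp_rot: [-180.0, 34.4, 163.0]
ft_force: [-0.8, -0.1, -0.4]
finger_gap: 68.1
t 3.5 p [509.1 -33.1  14.1] rpy [-179.99   34.36  163.  ] f [-0.78 -0.09 -0.35] tq [ 0.09  0.25 -0.02] gap 68.1 q [ -4.7 -16.5 141.2 -18.3  22.6 -62.8]
```

```bash
python3 -m inch '[[[0.06,0,0.08],[0,0,0],0.76],[[0.11,0,0.165],[0,0,0],0.76],[[0.11,0,0.165],[0,0,0],0.76]]'
python3 -m inch '[[[0.06,0,0.08],[0,0,0],0.76],[[0.06,0,0.08],[0,0,0],0.76]]'
python3 -c "
from h import *;tool()
im,c,s=snap('wrist','w3.png'); cv2.imwrite('pics/w3c.png',cv2.resize(im[160:310,200:440],None,fx=3,fy=3))"
```

```text
time: 3.8
tool_pos: [509.1, -33.1, 12.1]
tcp_rot: [-180.0, 34.4, 163.0]
ft_force: [0.7, 0.4, 0.0]
finger_gap: 64.6
time: 4.0
tool_pos: [509.1, -33.1, 11.1]
tcp_rot: [-180.0, 34.4, 163.0]
ft_force: [0.3, -0.1, -0.1]
finger_gap: 64.7
t 4.0 p [509.1 -33.1  11.1] rpy [-180.     34.36  163.  ] f [ 0.3  -0.1  -0.15] tq [0.09 0.28 0.04] gap 64.7 q [ -4.7 -15.9 141.2 -18.7  22.  -62.3]
```

View pics/w3c.png

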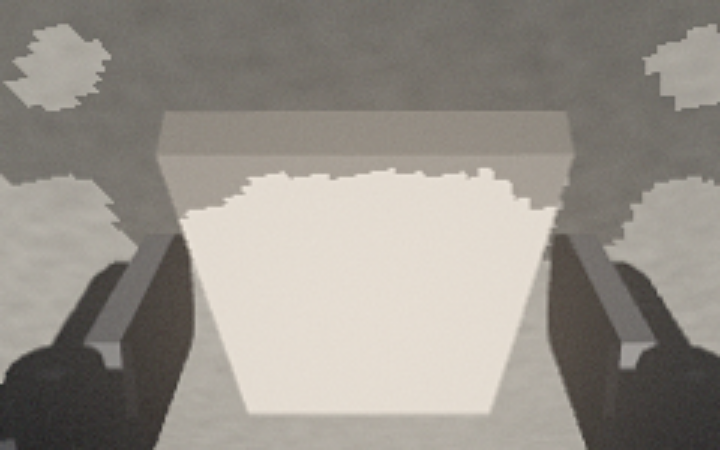

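```bash
python3 -m inch '[[[0,0,0],[0,0,0],0.72],[[0,0,0],[0,0,0],0.69],[[0,0,0],[0,0,0],0.6],[[0,0,0],[0,0,0],0.5],[[0,0,0],[0,0,0],0.5],[[0,0,0],[0,0,0],0.5]]' 60
python3 -c "
from h import *;tool()
im,c,s=snap('wrist','w4.png'); cv2.imwrite('pics/w4c.png',cv2.resize(im[160:310,200:440],None,fx=3,fy=3))"
```

```text
time: 4.65
tool_pos: [509.7, -33.2, 12.0]
tcp_rot: [180.0, 34.4, 163.0]
ft_force: [-6.6, 0.9, 8.1]
finger_gap: 57.1
t 4.65 p [509.7 -33.2  12. ] rpy [179.99  34.44 162.99] f [-6.61  0.9   8.1 ] tq [ 0.04  0.35 -0.13] gap 57.1 q [ -4.7 -16.  141.2 -18.7  22.1 -62.3]
```

View pics/w4c.png

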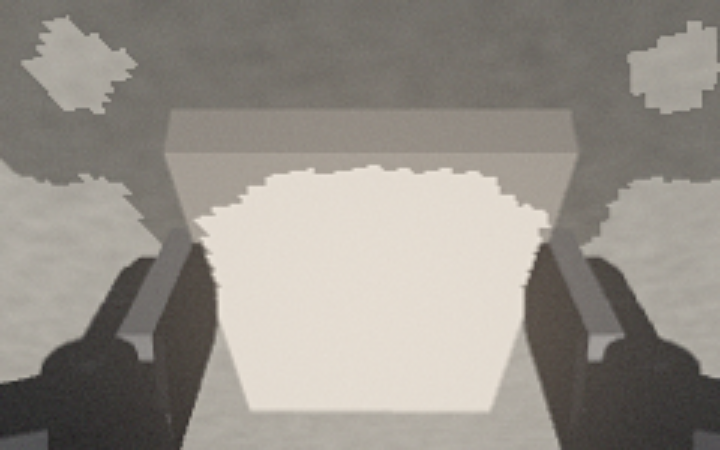

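```bash
python3 -m inch '[[[-0.06,0,-0.08],[0,0,0],0.5],[[-0.11,0,-0.165],[0,0,0],0.5],[[-0.28,0,-0.41],[0,0,0],0.5],[[-0.56,0,-0.82],[0,0,0],0.5],[[-0.85,0,-1.23],[0,0,0],0.5],[[-1.13,0,-1.65],[0,0,0],0.5],[[-1.13,0,-1.65],[0,0,0],0.5]]'
python3 -c "
from h import *;tool()
im,c,s=snap('wrist','w5.png'); cv2.imwrite('pics/w5c.png',cv2.resize(im[160:310,200:440],None,fx=3,fy=3))
im,c,s=snap('side','s5.png');im=im[140:300,240:440]; cv2.imwrite('pics/s5c.png',cv2.resize(im,None,fx=4,fy=3.7))"
```

```text
time: 5.4
tool_pos: [510.1, -33.2, 32.7]
tcp_rot: [180.0, 34.5, 163.0]
ft_force: [0.1, 0.2, -1.6]
finger_gap: 57.1
t 5.4 p [510.1 -33.2  32.7] rpy [179.96  34.5  162.98] f [ 0.05  0.24 -1.56] tq [0.12 0.36 0.02] gap 57.1 q [ -4.7 -19.7 141.2 -16.2  25.6 -65.1]
```

View pics/w5c.png

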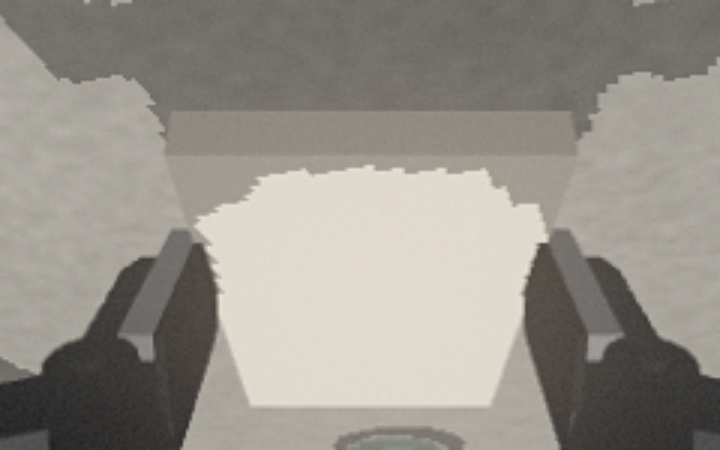

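View pics/s5c.png

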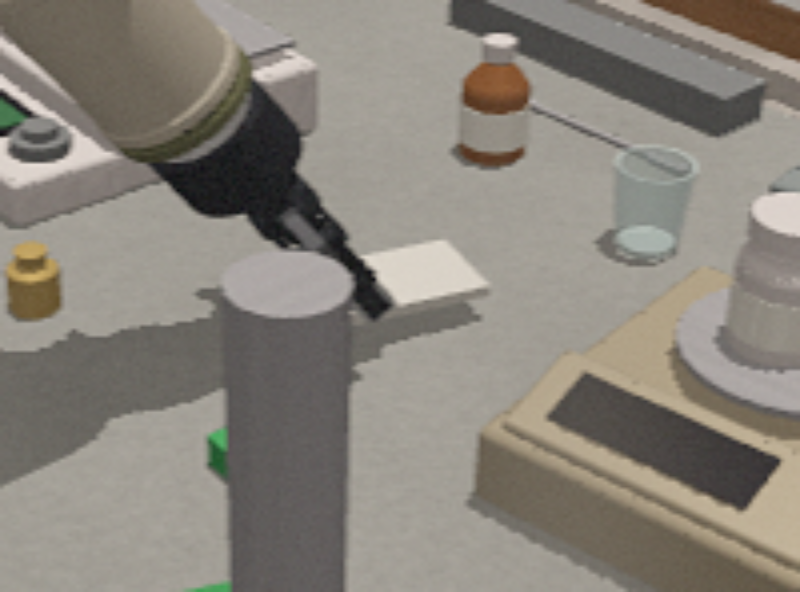

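```bash
python3 -c "
from h import *
rel([545,-25,140],ori(-17,0.6))
rel([593,-12,150],ori(0,0.6-np.pi/2))"
```

```text
shift cm [-8.72   1.818 -7.144] rot [ 0.0001  0.0009 -0.0002]
shift cm [-12.758   4.465  -5.589] rot [ 0.0608  1.5591 -0.3238]
```

```bash
python3 -m inch '[[[-0.5,0.1,-0.6],[0,0,0],0.5],[[-1.5,0.3,-1.4],[0,0,0],0.5],[[-2.7,0.5,-2.4],[0,0,0],0.5],[[-4,0.8,-3.4],[0,0,0],0.5],[[-5.3,1.1,-4.4],[0,0,0],0.5],[[-6.6,1.4,-5.4],[0,0,0],0.5],[[-7.7,1.6,-6.3],[0,0,0],0.5],[[-8.4,1.75,-6.9],[0,0,0],0.5],[[-8.7,1.8,-7.1],[0,0,0],0.5],[[-8.7,1.8,-7.1],[0,0,0],0.5]]'
python3 -c "
from h import *
tool()
rel([593,-12,150],ori(0,0.6-np.pi/2))"
```

```text
time: 6.5
tool_pos: [545.0, -25.2, 139.3]
tcp_rot: [180.0, 34.4, 163.0]
ft_force: [0.5, -0.1, -1.9]
finger_gap: 56.8
t 6.5 p [545.  -25.2 139.3] rpy [179.99  34.39 162.99] f [ 0.55 -0.08 -1.95] tq [ 0.08  0.35 -0.08] gap 56.8 q [ -2.9 -25.7 132.6 -12.3  40.2 -68.8]
shift cm [-4.074  2.663  1.492] rot [ 0.0608  1.5585 -0.3238]
```

```bash
python3 -m inch '[[[-0.1,0.1,0],[0.002,0.05,-0.01],0.5],[[-0.4,0.2,0.1],[0.006,0.15,-0.031],0.5],[[-0.7,0.4,0.2],[0.010,0.26,-0.054],0.5],[[-1,0.6,0.3],[0.0145,0.37,-0.077],0.5],[[-1.3,0.8,0.4],[0.0187,0.48,-0.1],0.5],[[-1.6,1,0.5],[0.023,0.59,-0.1226],0.5],[[-1.9,1.2,0.6],[0.0273,0.7,-0.1454],0.5],[[-2.2,1.4,0.75],[0.0316,0.81,-0.168],0.5],[[-2.5,1.6,0.9],[0.036,0.92,-0.191],0.5],[[-2.8,1.8,1.0],[0.04,1.03,-0.214],0.5],[[-3.1,2,1.1],[0.0445,1.14,-0.237],0.5],[[-3.4,2.2,1.2],[0.0488,1.25,-0.26],0.5],[[-3.7,2.4,1.3],[0.053,1.36,-0.2826],0.5],[[-3.9,2.5,1.4],[0.0569,1.46,-0.303],0.5],[[-4,2.6,1.45],[0.0597,1.53,-0.318],0.5],[[-4.07,2.66,1.49],[0.0608,1.5585,-0.3238],0.5],[[-4.07,2.66,1.49],[0.0608,1.5585,-0.3238],0.5],[[-4.07,2.66,1.49],[0.0608,1.5585,-0.3238],0.5]]'
python3 -c "
from h import *
tool()
rel([593,-12,150],ori(0,0.6-np.pi/2))
im,c,s=snap('wrist','w6.png')
im,c,s=snap('scene','sc6.png');cv2.imwrite('pics/sc6c.png',cv2.resize(im[100:300,200:420],None,fx=3,fy=3))
im,c,s=snap('side','s6.png');cv2.imwrite('pics/s6c.png',cv2.resize(im[60:260,240:460],None,fx=3,fy=3))
"
```

```text
time: 8.3
tool_pos: [592.5, -12.1, 148.3]
tcp_rot: [-180.0, -55.7, 180.0]
ft_force: [0.2, -0.1, -0.7]
finger_gap: 56.5
t 8.3 p [592.5 -12.1 148.3] rpy [-179.99  -55.67  179.98] f [ 0.25 -0.11 -0.71] tq [-0.02 -0.47  0.01] gap 56.5 q [ -4.1  66.6  29.1  -5.2 139.8 -96.3]
shift cm [ 0.11   0.007 -0.132] rot [ 0.     -0.0009 -0.0002]
```

View pics/sc6c.png

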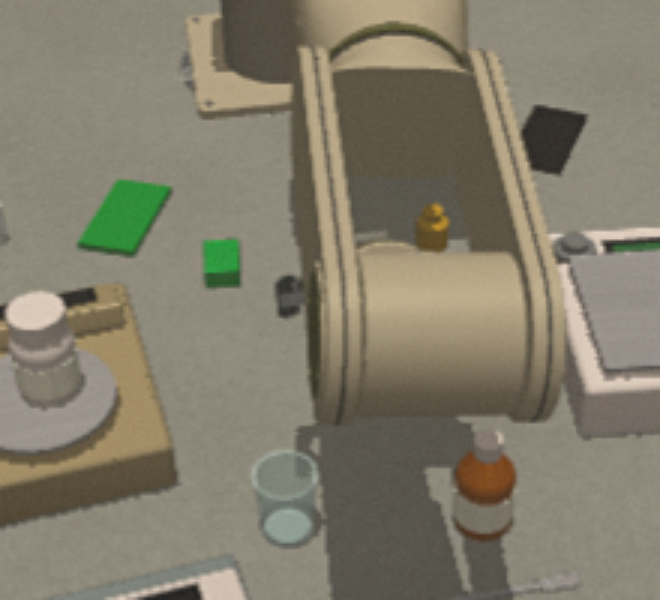

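View pics/s6c.png

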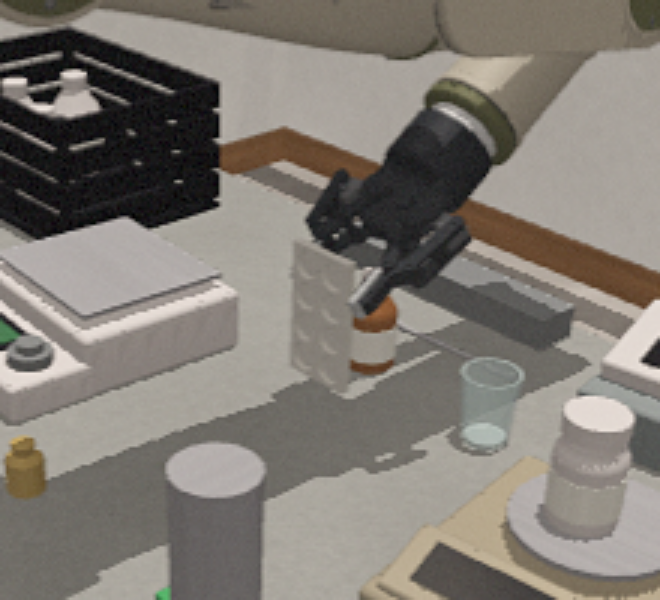

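View pics/w6.png

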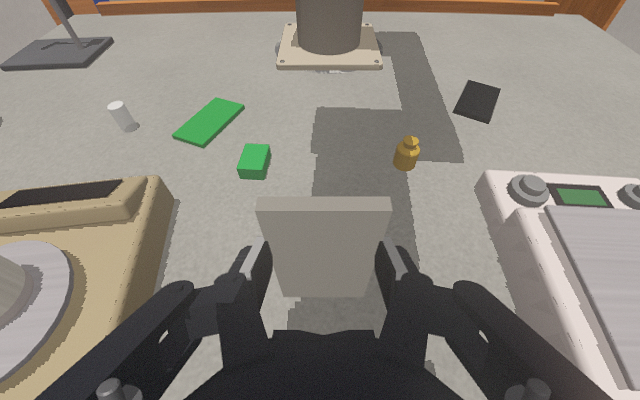

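Run:
```python
import cv2,numpy as np
for f in('w4','w5','w6'):
    g=cv2.imread(f'pics/{f}.png').astype(int)[:,300:345].mean((1,2))
    d=np.diff(g); 
    for a,b in((190,203),(205,217),(288,304)):
        k=a+np.argmax(abs(d[a:b])); w=abs(d[k-2:k+3]); print(f,k,round(float((w*np.arange(k-2,k+3)).sum()/w.sum()),2),end=' | ')
    print()
```

```text
w4 195 195.52 | w4 216 215.77 | w4 296 296.12 | 
w5 196 196.04 | w5 216 215.8 | w5 295 294.6 | 
w6 195 195.48 | w6 210 210.02 | w6 296 296.23 |
```

```bash
python3 -m inch '[[[-0.3,0,0.2],[0,0,0],0.5],[[-0.8,0,0.55],[0,0,0],0.5],[[-1.6,0,1.1],[0,0,0],0.5],[[-2.4,0,1.64],[0,0,0],0.5],[[-3.2,0,2.19],[0,0,0],0.5],[[-4,0,2.74],[0,0,0],0.5],[[-4.6,0,3.15],[0,0,0],0.5],[[-5.1,0,3.49],[0,0,0],0.5],[[-5.5,0,3.77],[0,0,0],0.5],[[-5.73,0,3.92],[0,0,0],0.5],[[-5.73,0,3.92],[0,0,0],0.5],[[-5.73,0,3.92],[0,0,0],0.5]]'
python3 -c "
from h import *
tool()
im,c,s=snap('wrist','w7.png')
im,c,s=snap('side','s7.png');cv2.imwrite('pics/s7c.png',cv2.resize(im[130:230,300:400],None,fx=6,fy=6))
"
```

```text
time: 9.65
tool_pos: [592.9, -12.0, 80.6]
tcp_rot: [-180.0, -55.6, 180.0]
ft_force: [-0.1, -1.2, -1.5]
finger_gap: 57.0
t 9.65 p [592.9 -12.   80.6] rpy [-180.    -55.61  180.  ] f [-0.1  -1.22 -1.52] tq [-0.  -0.6  0. ] gap 57.0 q [ -4.1  71.1  28.9  -4.8 135.4 -95.7]
```

View pics/s7c.png

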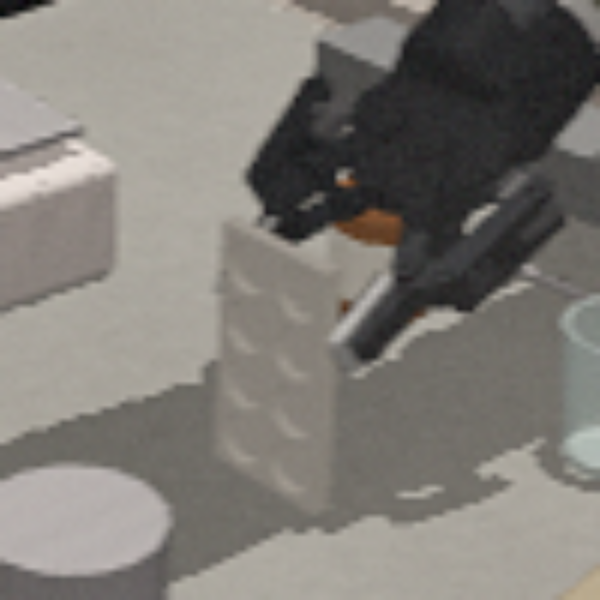

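```bash
python3 -m inch '[[[-0.1,0,0.07],[0,0,0],0.5],[[-0.25,0,0.17],[0,0,0],0.5],[[-0.33,0,0.226],[0,0,0],0.5],[[-0.33,0,0.226],[0,0,0],0.5]]'
python3 -m inch '[[[-0.082,0,0.056],[0,0,0],0.5],[[-0.082,0,0.056],[0,0,0],0.5]]'
python3 -m inch '[[[-0.082,0,0.056],[0,0,0],0.5],[[-0.082,0,0.056],[0,0,0],0.5]]'
python3 -c "
from h import *
tool()"
```

```text
time: 10.15
tool_pos: [592.6, -12.1, 76.0]
tcp_rot: [180.0, -55.7, 180.0]
ft_force: [0.5, 0.5, -1.1]
finger_gap: 56.9
time: 10.35
tool_pos: [592.7, -12.0, 75.1]
tcp_rot: [180.0, -55.6, -180.0]
ft_force: [-1.1, 0.3, -0.8]
finger_gap: 57.1
time: 10.55
tool_pos: [592.8, -12.1, 75.0]
tcp_rot: [-180.0, -55.6, 180.0]
ft_force: [-0.8, -0.6, 2.9]
finger_gap: 56.4
t 10.55 p [592.8 -12.1  75. ] rpy [-179.99  -55.64  179.99] f [-0.84 -0.59  2.92] tq [0.02 0.1  0.08] gap 56.4 q [ -4.1  71.6  28.8  -4.8 135.1 -95.7]
```

```bash
python3 -m inch '[[[0,0,0],[0,0,0],0.6],[[0,0,0],[0,0,0],0.65],[[0,0,0],[0,0,0],0.67],[[0,0,0],[0,0,0],0.68],[[0,0,0],[0,0,0],0.69],[[0,0,0],[0,0,0],0.7]]' 20
python3 -c "
from h import *
tool()"
python3 -m inch '[[[0,0,0],[0,0,0],0.71],[[0,0,0],[0,0,0],0.72],[[0,0,0],[0,0,0],0.73],[[0,0,0],[0,0,0],0.75],[[0,0,0],[0,0,0],0.78],[[0,0,0],[0,0,0],0.82],[[0,0,0],[0,0,0],0.86],[[0,0,0],[0,0,0],0.86]]' 20
python3 -c "
from h import *
tool()
im,c,s=snap('wrist','w8.png')
im,c,s=snap('side','s8.png');cv2.imwrite('pics/s8c.png',cv2.resize(im[130:230,300:400],None,fx=6,fy=6))
"
```

```text
time: 11.15
tool_pos: [592.8, -12.1, 74.5]
tcp_rot: [-180.0, -55.6, 180.0]
ft_force: [-1.0, -0.6, 5.6]
finger_gap: 59.8
t 11.15 p [592.8 -12.1  74.5] rpy [-179.98  -55.64  179.98] f [-1.03 -0.56  5.63] tq [-0.03  0.36  0.07] gap 59.8 q [ -4.1  71.6  28.8  -4.8 135.1 -95.7]
time: 11.95
tool_pos: [592.8, -12.0, 74.3]
tcp_rot: [-180.0, -55.6, -180.0]
ft_force: [0.5, 0.9, 0.1]
finger_gap: 73.5
t 11.95 p [592.8 -12.   74.3] rpy [-180.    -55.64 -180.  ] f [0.5  0.9  0.15] tq [ 0.02 -0.33 -0.01] gap 73.5 q [ -4.1  71.6  28.8  -4.8 135.1 -95.7]
```

View pics/s8c.png

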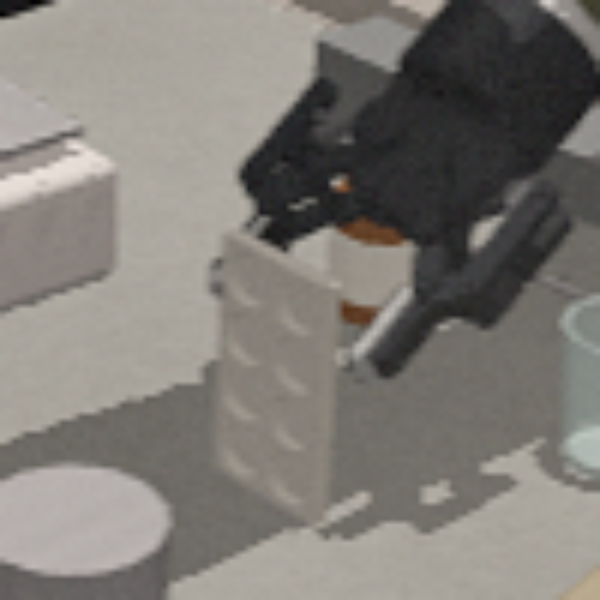

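View pics/w8.png

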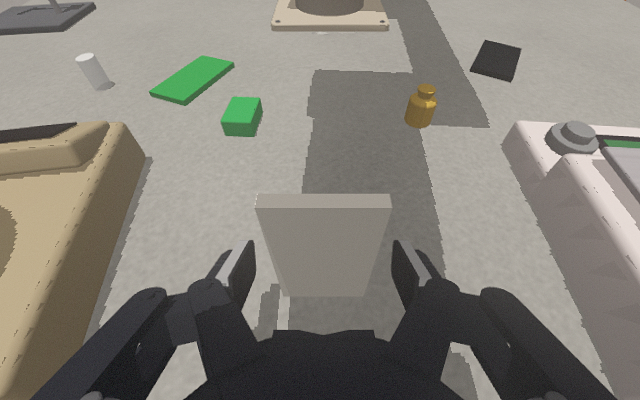

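```bash
python3 -m inch '[[[0,0,-0.3],[0,0,0],0.86],[[0,0,-0.8],[0,0,0],0.86],[[0,0,-1.6],[0,0,0],0.86],[[0,0,-2.6],[0,0,0],0.86],[[0,0,-3.8],[0,0,0],0.86],[[0,0,-5.2],[0,0,0],0.86],[[0,0,-6.6],[0,0,0],0.86],[[0,0,-8],[0,0,0],0.86],[[0,0,-8],[0,0,0],0.86]]'
python3 -c "
from h import *
tool()
rel([640,-12,310],ori(0,-.5))
rel([576,-12,310],ori(0,.4))
rel([576,-12,200],ori(0,.871))"
```

```text
time: 12.95
tool_pos: [636.9, -11.8, 122.5]
tcp_rot: [-179.9, -54.6, 180.0]
ft_force: [0.7, -0.7, 1.1]
finger_gap: 73.3
t 12.95 p [636.9 -11.8 122.5] rpy [-179.94  -54.59  179.96] f [ 0.66 -0.66  1.08] tq [ 0.   -0.35 -0.01] gap 73.3 q [ -3.9  84.8   1.3  -6.1 148.3 -97.4]
shift cm [ 15.098  -0.032 -11.115] rot [-6.000e-04 -4.527e-01 -3.000e-04]
shift cm [18.807 -0.031 -5.899] rot [-7.0000e-04 -1.3527e+00  0.0000e+00]
shift cm [ 9.842 -0.024  0.475] rot [-7.0000e-04 -1.8237e+00  2.0000e-04]
```

```bash
python3 -m inch '[[[1.5,0,-1.1],[0,0,0],0.86],[[3,0,-2.2],[0,-0.02,0],0.86],[[5,0,-3.7],[0,-0.08,0],0.86],[[7,0,-5.2],[0,-0.16,0],0.86],[[9,0,-6.7],[0,-0.24,0],0.86],[[11,0,-8.2],[0,-0.32,0],0.86],[[13,0,-9.6],[0,-0.4,0],0.86],[[15.1,0,-11.1],[0,-0.5,0],0.86],[[15.6,0,-10.5],[0,-0.62,0],0.86],[[16.1,0,-9.8],[0,-0.76,0],0.86],[[16.7,0,-9],[0,-0.9,0],0.86],[[17.3,0,-8],[0,-1.04,0],0.86],[[17.9,0,-7],[0,-1.18,0],0.86],[[18.8,0,-5.9],[0,-1.3,0],0.86],[[18.8,0,-5.9],[0,-1.35,0],0.86],[[18.8,0,-5.9],[0,-1.35,0],0.86]]'
python3 -c "
from h import *
tool()
rel([576,-12,150],ori(0,.871))
im,c,s=snap('side','s9.png');cv2.imwrite('pics/s9c.png',cv2.resize(im[80:230,260:440],None,fx=4,fy=4))
im,c,s=snap('scene','sc9.png')"
```

```text
time: 14.55
tool_pos: [575.6, -11.9, 312.0]
tcp_rot: [-179.9, 22.9, -180.0]
ft_force: [0.4, 0.2, 0.1]
finger_gap: 73.4
t 14.55 p [575.6 -11.9 312. ] rpy [-179.91   22.95 -179.96] f [0.41 0.17 0.08] tq [ 0.03  0.21 -0.05] gap 73.4 q [ -8.2 -19.2 105.8   3.3  70.7 -98.7]
shift cm [6.2860e+00 1.3000e-02 1.4936e+01] rot [-0.0012 -0.4705  0.0009]
```

View pics/s9c.png

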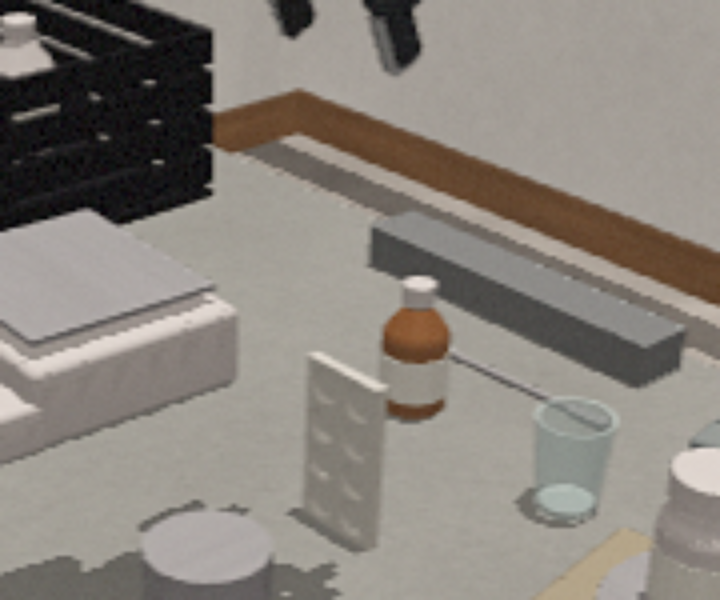

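View pics/sc9.png

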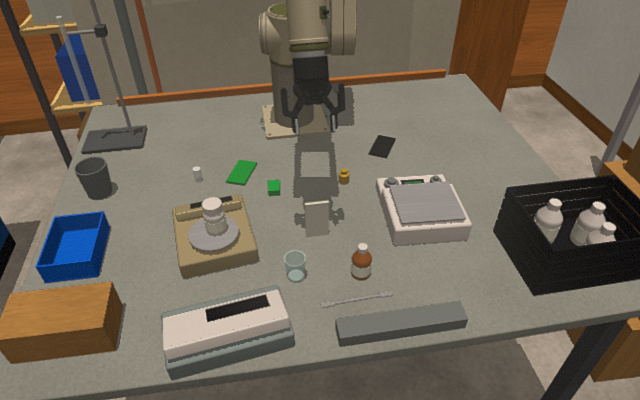

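Run:
```python
from h import *
im=cv2.imread('pics/sc9.png'); cv2.imwrite('pics/sc9c.png',cv2.resize(im[190:245,290:345],None,fx=10,fy=10,interpolation=cv2.INTER_CUBIC))
im=cv2.imread('pics/s9.png'); cv2.imwrite('pics/s9d.png',cv2.resize(im[160:222,325:370],None,fx=9,fy=9,interpolation=cv2.INTER_CUBIC))
```

```text
(no output)
```

View pics/sc9c.png

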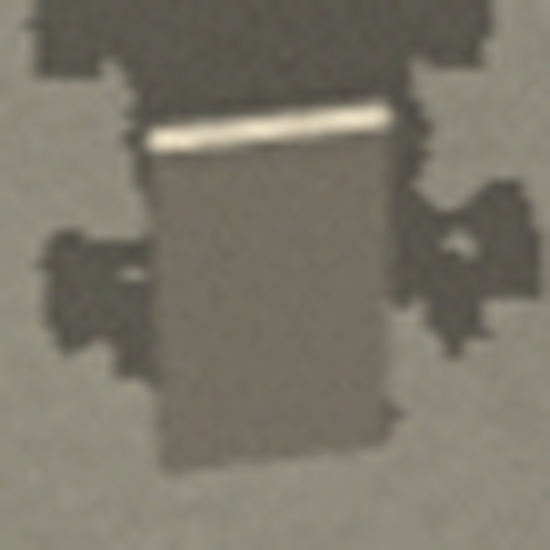

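View pics/s9d.png

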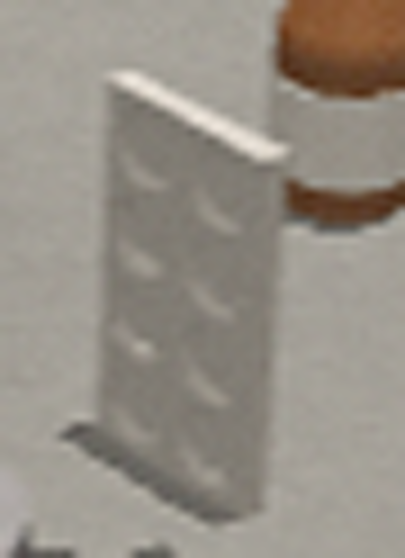

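Run:
```python
from h import *
sc=cam('scene'); sd=cam('side')
# scene: plain face visible; top plain edge ends, bottom plain edge ends
f=lambda p:np.array(p)/10-.45+[290,190]
print('sc top plain',plane(sc,f([(150,150),(390,125)]),112).round(1).tolist())
print('sc bot plain',plane(sc,f([(165,470),(390,440)]),0).round(1).tolist())
g=lambda p:np.array(p)/9-.45+[325,160]
print('sd top wells',plane(sd,g([(108,82),(268,160)]),112).round(1).tolist())
print('sd bot wells',plane(sd,g([(100,425),(255,515)]),0).round(1).tolist())
```

```text
sc top plain [[585.0, -42.4, 112.0], [585.9, 17.8, 112.0]]
sc bot plain [[584.9, -41.4, 0.0], [583.9, 18.9, -0.0]]
sd top wells [[578.6, 16.3, 112.0], [581.2, -42.0, 112.0]]
sd bot wells [[582.4, 18.8, 0.0], [584.2, -42.1, 0.0]]
```

```bash
python3 -m inch '[[[0.5,0,1],[0,-0.05,0],0.86],[[1.2,0,2.5],[0,-0.12,0],0.86],[[2,0,4.5],[0,-0.2,0],0.86],[[3,0,6.7],[0,-0.28,0],0.86],[[4,0,9],[0,-0.36,0],0.86],[[4.8,0,11],[0,-0.42,0],0.86],[[5.5,0,13],[0,-0.46,0],0.86],[[5.9,0,14],[0,-0.47,0],0.86],[[6.3,0,14.9],[0,-0.47,0],0.86],[[6.3,0,14.9],[0,-0.47,0],0.86],[[6.3,0,14.9],[0,-0.47,0],0.86]]'
python3 -c "
from h import *
tool()
rel([575.3,-12,66.5],ori(0,.871))"
```

```text
time: 15.75
tool_pos: [575.9, -11.8, 146.8]
tcp_rot: [-180.0, 49.4, -179.9]
ft_force: [-0.6, -0.6, -0.6]
finger_gap: 73.3
t 15.75 p [575.9 -11.8 146.8] rpy [-179.98   49.39 -179.94] f [-0.59 -0.58 -0.58] tq [-0.    0.36 -0.  ] gap 73.3 q [ -11.8  -31.1  142.2   24.7   21.9 -120.9]
shift cm [ 6.14  -0.017  5.182] rot [ 0.0005 -0.009   0.0007]
```

```bash
python3 -m inch '[[[0.4,0,0.35],[0,-0.002,0],0.86],[[1.1,0,0.9],[0,-0.004,0],0.86],[[1.9,0,1.6],[0,-0.006,0],0.86],[[2.7,0,2.3],[0,-0.008,0],0.86],[[3.5,0,2.95],[0,-0.009,0],0.86],[[4.2,0,3.55],[0,-0.009,0],0.86],[[4.6,0,3.9],[0,-0.009,0],0.86],[[4.6,0,3.9],[0,-0.009,0],0.86]]'
python3 -c "
from h import *
tool()
rel([575.3,-12,66.5],ori(0,.871))
im,c,s=snap('side','s10.png');cv2.imwrite('pics/s10c.png',cv2.resize(im[120:240,280:400],None,fx=5,fy=5))
im,c,s=snap('wrist','w10.png')"
```

```text
time: 16.55
tool_pos: [577.8, -11.8, 84.4]
tcp_rot: [180.0, 49.7, -180.0]
ft_force: [-0.1, 0.3, -0.1]
finger_gap: 73.0
t 16.55 p [577.8 -11.8  84.4] rpy [ 179.97   49.71 -179.99] f [-0.11  0.29 -0.06] tq [-0.02  0.39  0.04] gap 73.0 q [ -11.8  -20.4  143.1   48.1   12.1 -145.1]
shift cm [ 1.527 -0.02   0.966] rot [ 0.0005 -0.0034  0.0001]
```

View pics/s10c.png

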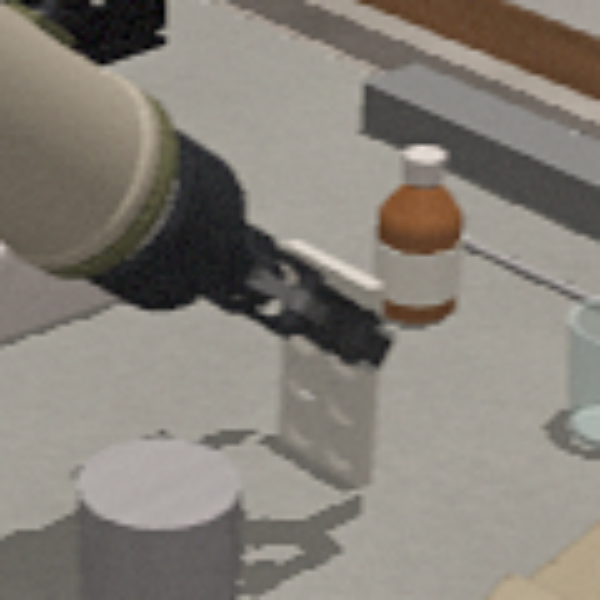

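View pics/w10.png

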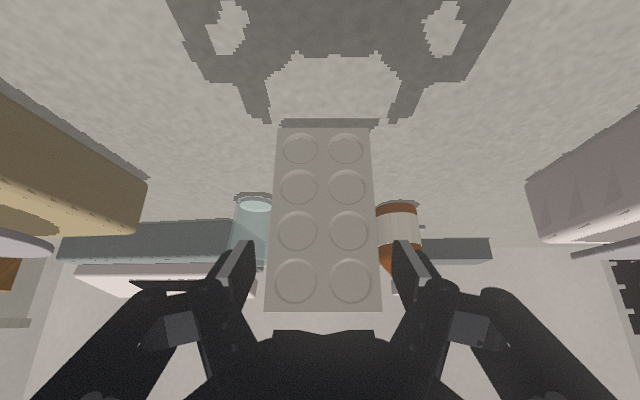

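```bash
python3 -c "
from h import *
rel([574.9,-12,80],ori(0,.8))"
```

```text
shift cm [ 0.638 -0.005  0.095] rot [0.0002 0.069  0.0004]
```

```bash
python3 -m inch '[[[0.1,0,0],[0,0.02,0],0.86],[[0.25,0,0.03],[0,0.045,0],0.86],[[0.4,0,0.06],[0,0.069,0],0.86],[[0.64,0,0.095],[0,0.069,0],0.84],[[0.64,0,0.095],[0,0.069,0],0.82],[[0.64,0,0.095],[0,0.069,0],0.8]]'
python3 -c "
from h import *
tool()
rel([574.9,-12,80],ori(0,.8))"
```

```text
time: 17.25
tool_pos: [574.2, -11.8, 79.3]
tcp_rot: [180.0, 45.8, -180.0]
ft_force: [0.1, -0.3, -0.5]
finger_gap: 68.2
t 17.25 p [574.2 -11.8  79.3] rpy [ 179.99   45.83 -179.99] f [ 0.14 -0.34 -0.52] tq [-0.    0.34 -0.01] gap 68.2 q [ -11.3  -19.7  141.    31.4   15.7 -128.4]
shift cm [-0.094 -0.016  0.   ] rot [ 0.0003 -0.0002  0.0002]
```

```bash
python3 -m inch '[[[0,0,0],[0,0,0],0.77],[[0,0,0],[0,0,0],0.75],[[0,0,0],[0,0,0],0.735],[[0,0,0],[0,0,0],0.72],[[0,0,0],[0,0,0],0.71],[[0,0,0],[0,0,0],0.7],[[0,0,0],[0,0,0],0.69],[[0,0,0],[0,0,0],0.66],[[0,0,0],[0,0,0],0.6]]' 20
python3 -m inch '[[[0,0,0],[0,0,0],0.5],[[0,0,0],[0,0,0],0.5],[[0,0,0],[0,0,0],0.5]]' 80
python3 -c "
from h import *
tool()
im,c,s=snap('side','s11.png');cv2.imwrite('pics/s11c.png',cv2.resize(im[120:240,280:400],None,fx=5,fy=5))
im,c,s=snap('wrist','w11.png')"
```

```text
time: 18.15
tool_pos: [574.6, -12.0, 79.7]
tcp_rot: [-180.0, 45.8, -180.0]
ft_force: [0.5, -0.1, 1.1]
finger_gap: 58.0
time: 18.45
tool_pos: [575.2, -12.1, 80.5]
tcp_rot: [-180.0, 45.9, -180.0]
ft_force: [-0.2, 0.3, 5.0]
finger_gap: 52.7
t 18.45 p [575.2 -12.1  80.5] rpy [-179.96   45.92 -179.96] f [-0.15  0.28  5.02] tq [ 0.04 -0.32  0.  ] gap 52.7 q [ -11.3  -19.7  140.9   31.3   15.7 -128.3]
```

View pics/s11c.png

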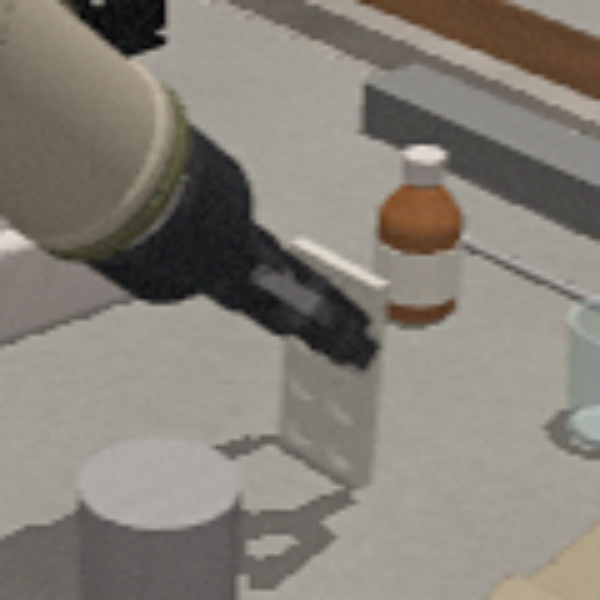

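View pics/w11.png

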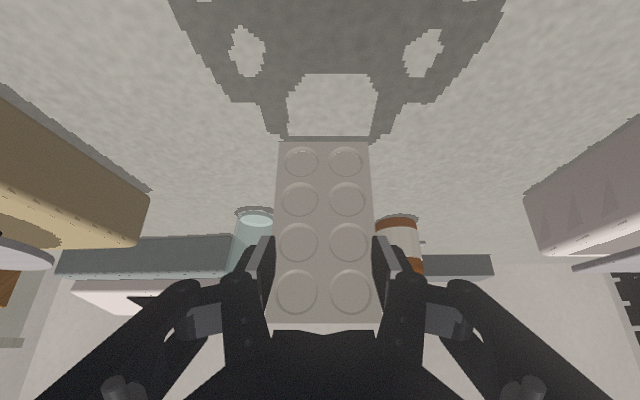

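Run:
```python
import cv2
im=cv2.imread('pics/s11.png'); cv2.imwrite('pics/s11d.png',cv2.resize(im[165:222,325:370],None,fx=12,fy=10,interpolation=cv2.INTER_CUBIC))
im=cv2.imread('pics/w11.png'); cv2.imwrite('pics/w11d.png',cv2.resize(im[220:340,240:400],None,fx=5,fy=5,interpolation=cv2.INTER_CUBIC))
```

```text
(no output)
```

View pics/s11d.png

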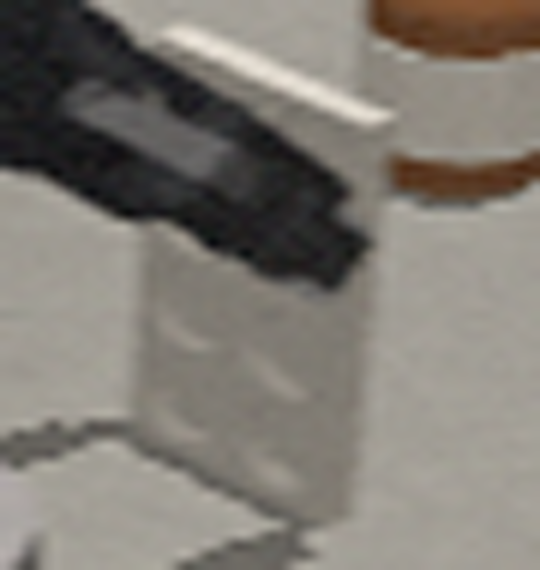

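View pics/w11d.png

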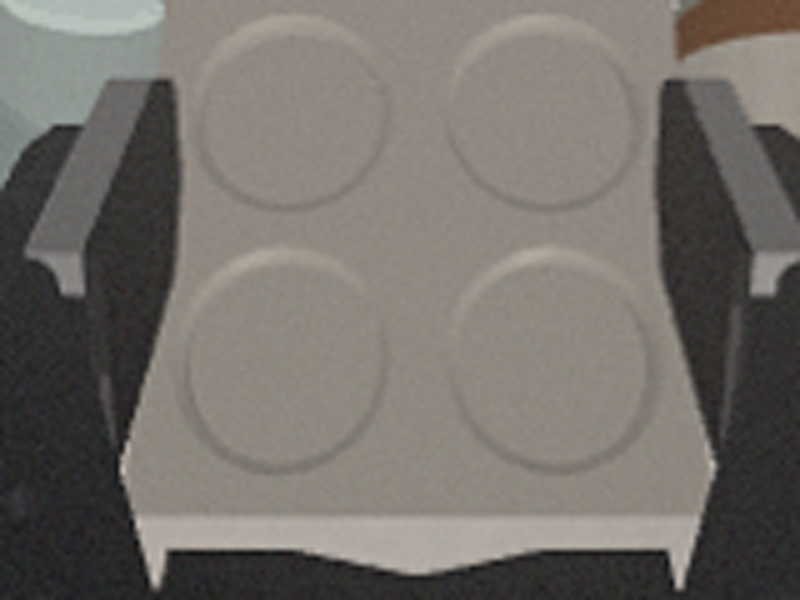

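```bash
python3 -m inch '[[[0,0,0],[0,0,0],0.55],[[0,0,0],[0,0,0],0.55],[[0,0,0],[0,0,0],0.55],[[0,0,0],[0,0,0],0.55]]' 45
python3 -c "
from h import *
tool()
im,c,s=snap('wrist','w12.png'); cv2.imwrite('pics/w12d.png',cv2.resize(im[220:340,240:400],None,fx=5,fy=5,interpolation=cv2.INTER_CUBIC))"
```

```text
time: 18.95
tool_pos: [575.2, -12.1, 80.5]
tcp_rot: [-180.0, 45.9, -180.0]
ft_force: [1.0, 0.1, 6.6]
finger_gap: 52.9
t 18.95 p [575.2 -12.1  80.5] rpy [-179.96   45.92 -179.97] f [1.02 0.15 6.6 ] tq [ 0.05 -0.29 -0.01] gap 52.9 q [ -11.3  -19.7  140.9   31.3   15.7 -128.3]
```

View pics/w12d.png

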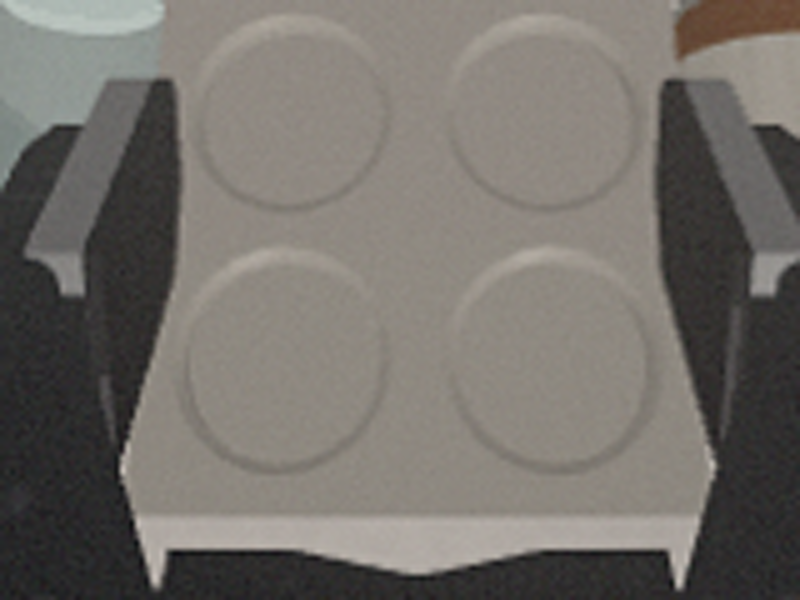

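```bash
python3 -m inch '[[[0,0,0],[0,0,0],0.64],[[0,0,0],[0,0,0],0.66],[[0,0,0],[0,0,0],0.68],[[0,0,0],[0,0,0],0.69],[[0,0,0],[0,0,0],0.7],[[0,0,0],[0,0,0],0.71],[[0,0,0],[0,0,0],0.71]]' 20
python3 -c "
from h import *
tool()"
python3 -m inch '[[[0,0,0],[0,0,0],0.69],[[0,0,0],[0,0,0],0.67],[[0,0,0],[0,0,0],0.64],[[0,0,0],[0,0,0],0.6],[[0,0,0],[0,0,0],0.55],[[0,0,0],[0,0,0],0.55]]' 40
python3 -c "
from h import *
tool()
im,c,s=snap('wrist','w13.png'); cv2.imwrite('pics/w13d.png',cv2.resize(im[220:340,240:400],None,fx=5,fy=5,interpolation=cv2.INTER_CUBIC))"
```

```text
time: 19.7
tool_pos: [573.6, -11.6, 78.3]
tcp_rot: [180.0, 45.7, -180.0]
ft_force: [0.8, -0.1, -0.3]
finger_gap: 60.8
t 19.7 p [573.6 -11.6  78.3] rpy [ 179.97   45.7  -179.98] f [ 0.85 -0.12 -0.27] tq [-0.06  0.33 -0.09] gap 60.8 q [ -11.3  -19.7  141.    31.3   15.8 -128.3]
time: 20.3
tool_pos: [574.2, -11.8, 79.1]
tcp_rot: [180.0, 45.8, -180.0]
ft_force: [0.2, -0.1, -1.6]
finger_gap: 56.2
t 20.3 p [574.2 -11.8  79.1] rpy [ 180.     45.77 -179.97] f [ 0.24 -0.1  -1.57] tq [ 0.06  0.42 -0.02] gap 56.2 q [ -11.3  -19.7  140.9   31.3   15.7 -128.3]
```

View pics/w13d.png

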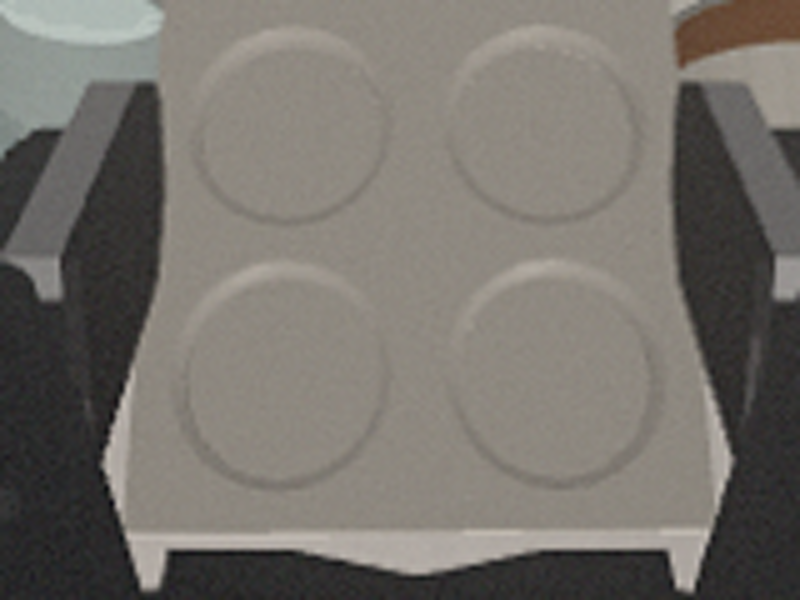

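```bash
python3 -m inch '[[[-0.07,0,-0.07],[0,0,0],0.55],[[-0.2,0,-0.2],[0,0,0],0.55],[[-0.4,0,-0.38],[0,0,0],0.55],[[-0.7,0,-0.65],[0,0,0],0.55],[[-1.1,0,-1],[0,0,0],0.55],[[-1.5,0,-1.4],[0,0,0],0.55],[[-1.5,0,-1.4],[0,0,0],0.55],[[-1.5,0,-1.4],[0,0,0],0.55]]'
python3 -c "
from h import *
tool()
im,c,s=snap('wrist','w14.png')
im,c,s=snap('side','s14.png');cv2.imwrite('pics/s14c.png',cv2.resize(im[150:222,315:375],None,fx=9,fy=8,interpolation=cv2.INTER_CUBIC))"
```

```text
time: 21.15
tool_pos: [575.1, -11.9, 100.5]
tcp_rot: [-180.0, 45.9, -180.0]
ft_force: [0.2, -0.4, -1.5]
finger_gap: 55.9
t 21.15 p [575.1 -11.9 100.5] rpy [-179.98   45.86 -179.96] f [ 0.2  -0.37 -1.45] tq [0.03 0.43 0.  ] gap 55.9 q [ -11.3  -23.1  140.7   25.8   18.9 -122.5]
```

View pics/s14c.png

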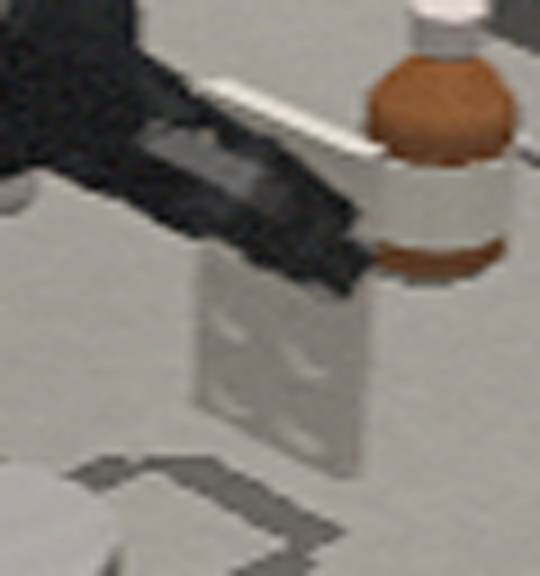

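View pics/w14.png

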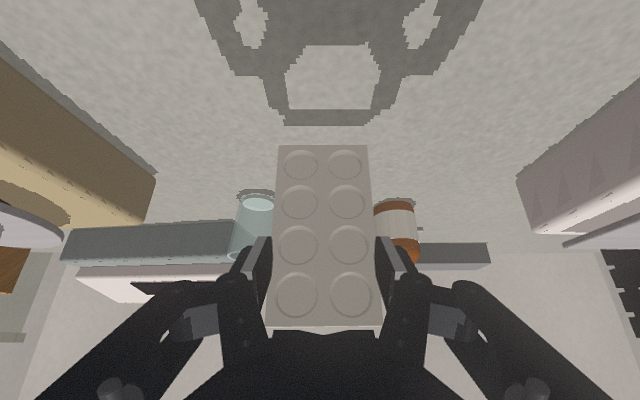

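Run:
```python
import cv2
im=cv2.imread('pics/w14.png')
a=cv2.resize(im[135:185,262:382],None,fx=6,fy=6,interpolation=cv2.INTER_CUBIC)
b=cv2.resize(im[290:340,262:387],None,fx=6,fy=6,interpolation=cv2.INTER_CUBIC)[:,:720]
import numpy as np
cv2.imwrite('pics/w14z.png',np.vstack([a,b]))
```

```text
(no output)
```

View pics/w14z.png

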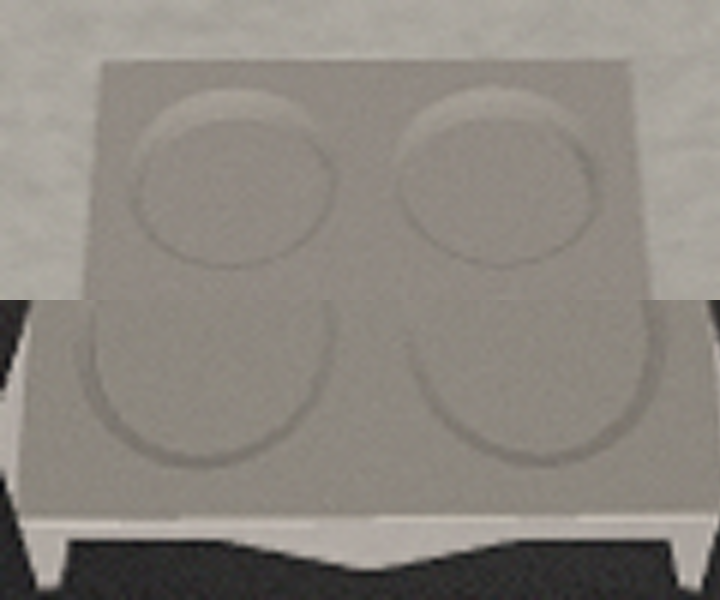

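```bash
cat >> h.py <<'E'
def platepnp(px):
    """px: bottom-left,bottom-right,top-right,top-left of wells face in wrist pic. returns plate pose in tool frame (x: toward 'top' end, z out of wells)"""
    K,d,M=cam('wrist',telemetry.sense()); mt=viewer.camera_model('wrist')['mount']
    obj=np.array([[-56,30,0],[-56,-30,0],[56,-30,0],[56,30,0]],float)
    ok,rv,tv=cv2.solvePnP(obj,np.array(px,float),K,d,flags=cv2.SOLVEPNP_ITERATIVE)
    C=np.eye(4);C[:3,:3]=cv2.Rodrigues(rv)[0];C[:3,3]=tv.ravel()
    e=cv2.projectPoints(obj,rv,tv,K,d)[0].reshape(-1,2)-px
    return mt@C,e
E
python3 - <<'E'
from h import *
P,e=platepnp([(278.8,145.0),(367.2,145),(381.3,326),(265,326)])
print(P.round(3),e.round(2).tolist())
W=T(telemetry.sense())@P; print(W.round(3))
print('tilt: plate x axis elevation', np.degrees(np.arcsin(W[2,0])), 'angle tool->',np.degrees(np.arctan2(P[2,0],P[0,0])))
E
```

```text
[[-7.4300e-01  1.0000e-03 -6.6900e-01  1.0051e+01]
 [ 0.0000e+00 -1.0000e+00 -2.0000e-03 -4.0000e-03]
 [-6.6900e-01 -1.0000e-03  7.4300e-01  2.3241e+01]
 [ 0.0000e+00  0.0000e+00  0.0000e+00  1.0000e+00]] [[0.14, -0.03], [-0.11, -0.03], [-0.01, -0.02], [-0.01, 0.07]]
[[ 3.80000e-02 -1.00000e-03  9.99000e-01  5.84313e+02]
 [ 0.00000e+00 -1.00000e+00 -1.00000e-03 -1.18660e+01]
 [ 9.99000e-01  0.00000e+00 -3.80000e-02  7.63180e+01]
 [ 0.00000e+00  0.00000e+00  0.00000e+00  1.00000e+00]]
tilt: plate x axis elevation 87.82014325241096 angle tool-> -137.97368629348853
```

Run:
```python
import cv2
im=cv2.imread('pics/sc9.png'); cv2.imwrite('pics/p1.png',cv2.resize(im[170:245,370:475],None,fx=7,fy=7,interpolation=cv2.INTER_CUBIC))
im=cv2.imread('pics/side0.png'); cv2.imwrite('pics/p2.png',cv2.resize(im[128:200,205:325],None,fx=6.5,fy=6.5,interpolation=cv2.INTER_CUBIC))
```

```text
(no output)
```

View pics/p1.png

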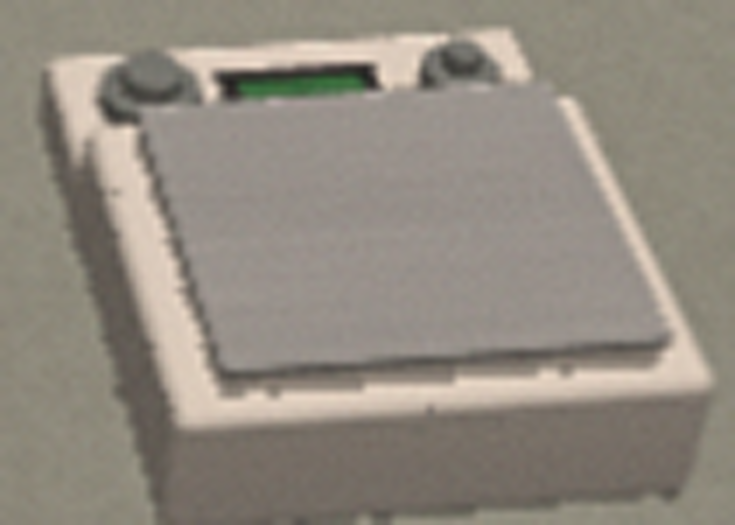

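View pics/p2.png

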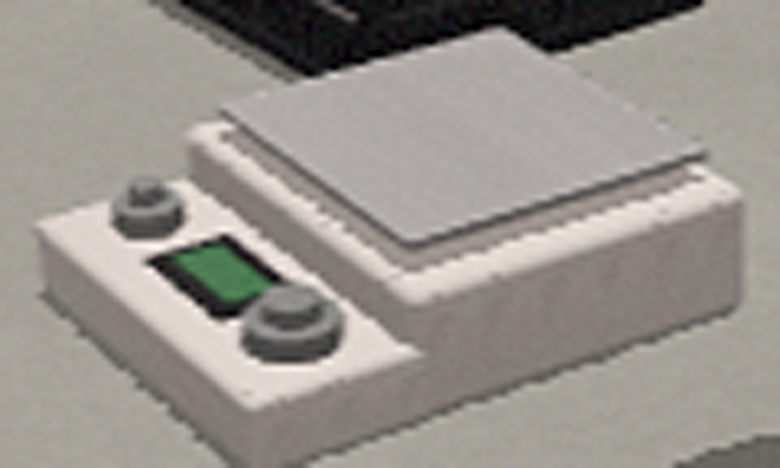

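Run:
```python
from h import *
sc=cam('scene'); sd=cam('side')
f=lambda p:(np.array(p)+.5)/7-.5+[370,170]
g=lambda p:(np.array(p)+.5)/6.5-.5+[205,128]
def rep(n,P):
    print(n,P.round(1).tolist(),'c',P.mean(0).round(1)); 
    for i in range(4):
        d=P[(i+1)%4]-P[i]; print('  ',np.linalg.norm(d).round(1),np.degrees(np.arctan2(d[1],d[0])).round(1))
rep('sc',plane(sc,f([(142,114),(548,84),(670,340),(222,368)]),75))
rep('sd',plane(sd,g([(410,240),(222,108),(500,27),(710,152)]),75))
print(plane(sc,f([(152,70),(460,54)]),54).round(1)); print(plane(sd,g([(293,302),(148,189)]),54).round(1))
```

```text
sc [[506.2, 201.3, 75.0], [515.4, 363.0, 75.0], [663.2, 352.1, 75.0], [649.7, 189.8, 75.0]] c [583.6 276.5  75. ]
   162.0 86.8
   148.2 -4.2
   162.9 -94.7
   143.9 175.4
sd [[503.5, 199.9, 75.0], [512.8, 356.9, 75.0], [661.4, 352.5, 75.0], [650.0, 186.0, 75.0]] c [581.9 273.8  75. ]
   157.3 86.6
   148.6 -1.7
   166.9 -93.9
   147.2 174.6
[[454.7 222.   54. ]
 [466.  348.1  54. ]]
[[458.6 219.3  54. ]
 [466.7 345.8  54. ]]
```

Run:
```python
from h import *
sd=cam('side'); 
M=np.array([584.3+4,-11.9,76.3])
for tilt in (0,2.2):
  for off in (-4,0):
    t=np.radians(tilt); u=np.array([np.sin(t),0,np.cos(t)]); n=np.array([-np.cos(t),0,np.sin(t)])
    c=M+[off,0,0]
    pts=[c+n*4-56*u+[0,30,0],c+n*4-56*u-[0,30,0],c-n*4-56*u-[0,30,0],c+n*4+56*u-[0,30,0],c-n*4+56*u-[0,30,0]]
    print(tilt,off,((proj(sd,pts)-[315,150]+.5)*[9,8]).round(0).tolist())
```

```text
0 -4 [[189.0, 407.0], [339.0, 487.0], [360.0, 478.0], [360.0, 162.0], [382.0, 153.0]]
0 0 [[199.0, 403.0], [349.0, 483.0], [370.0, 473.0], [371.0, 158.0], [393.0, 149.0]]
2.2 -4 [[183.0, 409.0], [333.0, 489.0], [354.0, 481.0], [366.0, 159.0], [388.0, 152.0]]
2.2 0 [[194.0, 405.0], [343.0, 485.0], [364.0, 476.0], [377.0, 155.0], [399.0, 148.0]]
```

Run:
```python
from h import *
rel([600,-12,220],ori(0,.8))
rel([600,-12,220],ori(0,.8-1.551))
```

```text
shift cm [-10.388  -0.015  -6.57 ] rot [ 0.0002 -0.0007  0.0003]
shift cm [-10.388  -0.015  -6.57 ] rot [-0.0000e+00  1.5503e+00  4.0000e-04]
```

```bash
python3 -m inch '[[[-0.5,0,-0.3],[0,0,0],0.55],[[-1.5,0,-0.9],[0,0.02,0],0.55],[[-2.8,0,-1.7],[0,0.06,0],0.55],[[-4.2,0,-2.6],[0,0.13,0],0.55],[[-5.6,0,-3.5],[0,0.22,0],0.55],[[-7,0,-4.4],[0,0.32,0],0.55],[[-8.4,0,-5.3],[0,0.43,0],0.55],[[-9.4,0,-6],[0,0.54,0],0.55],[[-10,0,-6.4],[0,0.65,0],0.55],[[-10.4,0,-6.6],[0,0.76,0],0.55],[[-10.4,0,-6.6],[0,0.87,0],0.55],[[-10.4,0,-6.6],[0,0.98,0],0.55],[[-10.4,0,-6.6],[0,1.09,0],0.55],[[-10.4,0,-6.6],[0,1.2,0],0.55],[[-10.4,0,-6.6],[0,1.31,0],0.55],[[-10.4,0,-6.6],[0,1.42,0],0.55],[[-10.4,0,-6.6],[0,1.5,0],0.55],[[-10.4,0,-6.6],[0,1.55,0],0.55],[[-10.4,0,-6.6],[0,1.55,0],0.55],[[-10.4,0,-6.6],[0,1.55,0],0.55]]'
python3 - <<'E'
from h import *
tool()
Pc=np.array([8.1,0,24.8])
Rt=ori(-4.2,.8-1.551)
c=np.array([582.7,275.2,79+60])
print('tcp',(c-Rt@Pc).round(1)); rel(c-Rt@Pc,Rt)
rel(c-Rt@Pc+[0,0,40],Rt)
im,cc,s=snap('wrist','w15.png')
im,cc,s=snap('side','s15.png');cv2.imwrite('pics/s15c.png',cv2.resize(im[40:190,280:450],None,fx=4.5,fy=4,interpolation=cv2.INTER_CUBIC))
E
```

```text
time: 23.25
tool_pos: [600.3, -12.0, 219.6]
tcp_rot: [-179.9, -43.0, 180.0]
ft_force: [0.8, 0.1, -1.0]
finger_gap: 56.5
t 23.25 p [600.3 -12.  219.6] rpy [-179.94  -42.95  179.97] f [ 0.81  0.14 -0.98] tq [ 0.03 -0.43  0.06] gap 56.5 q [ -4.3  51.2  39.8  -4.  131.8 -95.8]
tcp [605.5 273.5 151.6]
shift cm [-5.003 28.555  4.604] rot [-0.0506  0.0013  0.0532]
shift cm [-2.278 28.552  1.677] rot [-0.0506  0.0013  0.0532]
```

View pics/s15c.png

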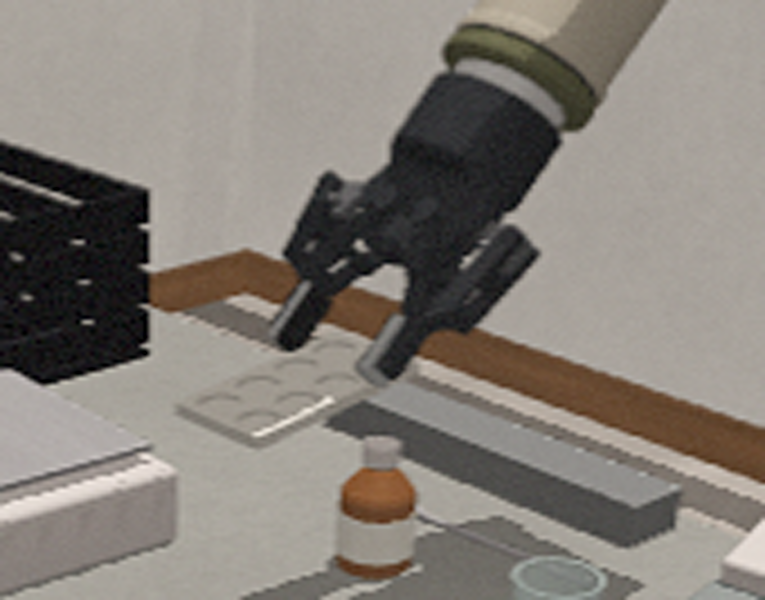

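View pics/w15.png

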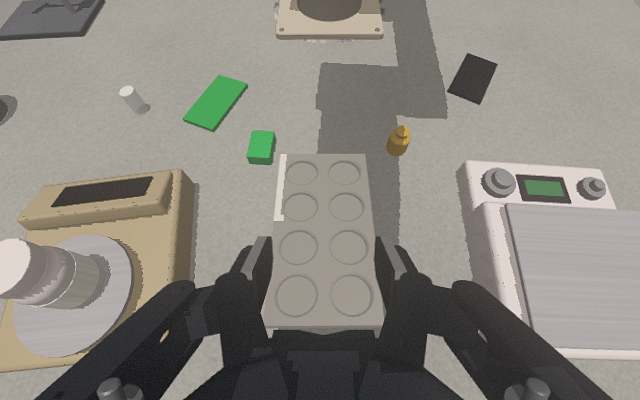

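Run:
```python
import cv2,numpy as np
im=cv2.imread('pics/w15.png')
a=cv2.resize(im[140:190,262:382],None,fx=6,fy=6,interpolation=cv2.INTER_CUBIC)
b=cv2.resize(im[290:340,262:387],None,fx=6,fy=6,interpolation=cv2.INTER_CUBIC)
cv2.imwrite('pics/w15z.png',np.vstack([np.pad(a,((0,0),(0,30),(0,0))),b]))
```

```text
(no output)
```

View pics/w15z.png

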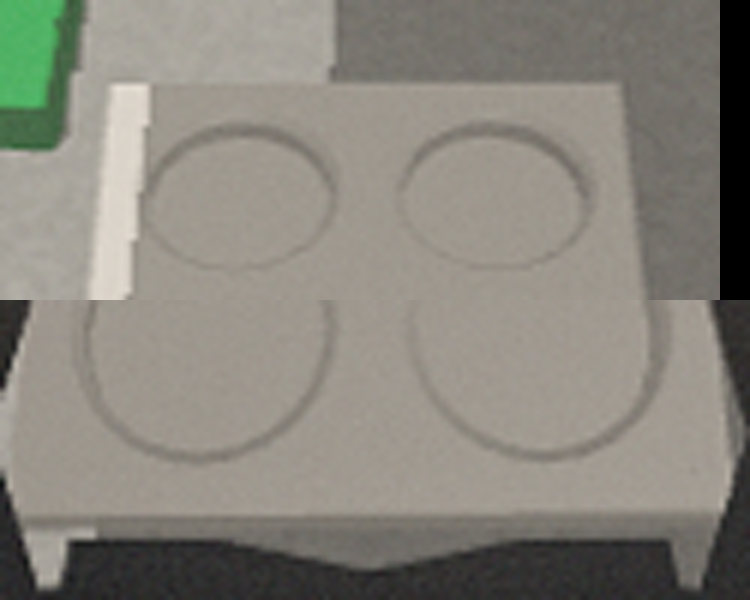

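Run:
```python
from h import *
P,e=platepnp([(280.2,153.8),(365.5,153.8),(382.8,326),(264.3,326)])
print(P.round(3),e.round(2).tolist())
W=T(telemetry.sense())@P; print(W.round(3))
print('plate elev of +x', np.degrees(np.arcsin(W[2,0])))
sd=cam('side'); c=W[:3,3]
for el in (-6,-4,-2,0):
    t=np.radians(el); u=np.array([np.cos(t),0,np.sin(t)])
    # c is centre wells face
    pts=[c-56*u+[0,30,0],c-56*u-[0,30,0],c+56*u-[0,30,0]]
    q=((proj(sd,pts)-[280,40]+.5)*[4.5,4]); print(el,q.round(0).tolist(), 'slope',np.degrees(np.arctan2(q[2,1]-q[1,1],q[2,0]-q[1,0])).round(1))
```

```text
[[-6.6200e-01  2.0000e-03 -7.5000e-01  7.1310e+00]
 [ 2.0000e-03 -1.0000e+00 -4.0000e-03  2.9800e-01]
 [-7.5000e-01 -5.0000e-03  6.6200e-01  2.5143e+01]
 [ 0.0000e+00  0.0000e+00  0.0000e+00  1.0000e+00]] [[0.49, -0.12], [-0.37, -0.05], [-0.0, -0.11], [-0.09, 0.23]]
[[ 9.95000e-01  2.00000e-03  1.00000e-01  5.77930e+02]
 [ 3.00000e-03 -1.00000e+00 -5.00000e-03 -1.16800e+01]
 [ 1.00000e-01  5.00000e-03 -9.95000e-01  2.07766e+02]
 [ 0.00000e+00  0.00000e+00  0.00000e+00  1.00000e+00]]
plate elev of +x 5.712917074897491
-6 [[176.0, 383.0], [259.0, 418.0], [419.0, 385.0]] slope -11.6
-4 [[176.0, 386.0], [258.0, 422.0], [419.0, 382.0]] slope -13.8
-2 [[176.0, 390.0], [258.0, 425.0], [420.0, 379.0]] slope -15.9
0 [[176.0, 393.0], [258.0, 428.0], [420.0, 376.0]] slope -18.0
```

Run:
```python
from h import *
tool()
Pc=np.array([4.8,0.2,26.4])
Rt=ori(-4.2,-.85)
c=np.array([582.7,275.2,79+50])
print('tcp',(c-Rt@Pc).round(1)); rel(c-Rt@Pc,Rt)
```

```text
t 23.35 p [600.3 -12.  221.4] rpy [-179.95  -42.84  179.97] f [-0.05  0.13 -1.36] tq [-0.04 -0.46 -0.04] gap 56.2 q [ -4.3  51.   39.8  -4.  131.9 -95.8]
tcp [605.6 273.3 142.8]
shift cm [-5.724 28.533  5.378] rot [-0.0531  0.1023  0.0508]
```

```bash
python3 -m inch '[[[0,0.4,0],[0,0.01,0],0.55],[[0,1.4,0],[0,0.02,0],0.55],[[0,3,0],[-0.005,0.03,0.005],0.55],[[0,5,0],[-0.01,0.04,0.01],0.55],[[0,7.2,0],[-0.015,0.05,0.015],0.55],[[0,9.4,0],[-0.02,0.06,0.02],0.55],[[0,11.6,0],[-0.025,0.07,0.025],0.55],[[0,13.8,0],[-0.03,0.08,0.03],0.55],[[0,16,0],[-0.035,0.09,0.035],0.55],[[0,18.2,0],[-0.04,0.1,0.04],0.55],[[0,20.4,0],[-0.045,0.1023,0.045],0.55],[[0,22.6,0],[-0.05,0.1023,0.05],0.55],[[-0.2,24.8,0.2],[-0.0531,0.1023,0.0508],0.55],[[-0.5,26.6,0.5],[-0.0531,0.1023,0.0508],0.55],[[-1,27.8,1],[-0.0531,0.1023,0.0508],0.55],[[-1.7,28.3,1.6],[-0.0531,0.1023,0.0508],0.55],[[-2.5,28.5,2.3],[-0.0531,0.1023,0.0508],0.55],[[-3,28.53,2.8],[-0.0531,0.1023,0.0508],0.55],[[-3,28.53,2.8],[-0.0531,0.1023,0.0508],0.55],[[-3,28.53,2.8],[-0.0531,0.1023,0.0508],0.55]]' 50
python3 - <<'E'
from h import *
tool()
Pc=np.array([4.8,0.2,26.4])
Rt=ori(-4.2,-.85)
c=np.array([582.7,275.2,79+50])
rel(c-Rt@Pc,Rt)
im,cc,s=snap('wrist','w16.png')
im,cc,s=snap('side','s16.png');cv2.imwrite('pics/s16c.png',cv2.resize(im[60:200,200:360],None,fx=5,fy=4.2,interpolation=cv2.INTER_CUBIC))
a=cv2.imread('pics/w16.png')
A=cv2.resize(a[140:190,262:387],None,fx=6,fy=6,interpolation=cv2.INTER_CUBIC)
b=cv2.resize(a[290:340,262:387],None,fx=6,fy=6,interpolation=cv2.INTER_CUBIC)
cv2.imwrite('pics/w16z.png',np.vstack([A,b]))
E
```

```text
time: 25.35
tool_pos: [602.8, 272.6, 179.3]
tcp_rot: [-180.0, -48.9, 175.7]
ft_force: [-1.2, -0.1, -1.1]
finger_gap: 55.1
t 25.35 p [602.8 272.6 179.3] rpy [-180.    -48.92  175.75] f [-1.23 -0.13 -1.06] tq [ 0.03 -0.5   0.01] gap 55.1 q [ 13.   70.3  16.6  19.9 139.  -63.2]
shift cm [-2.933  0.096  2.191] rot [ 0.0006 -0.0038 -0.0006]
```

View pics/s16c.png

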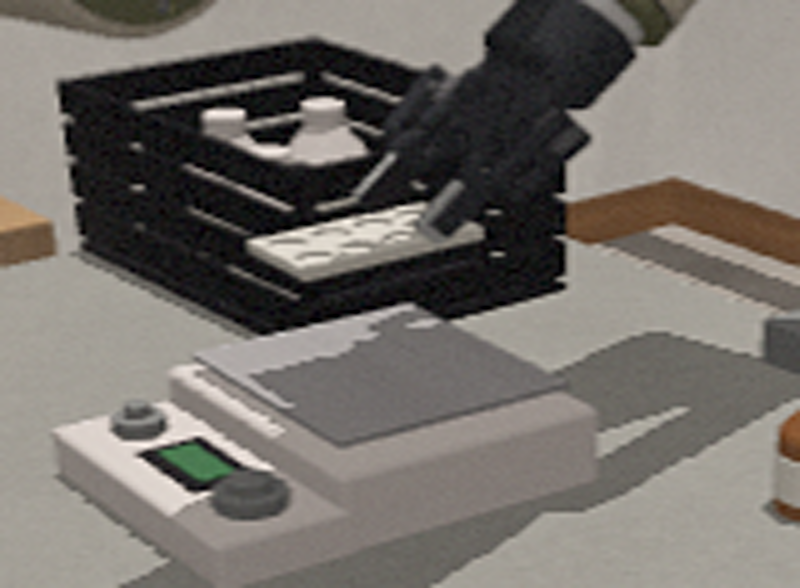

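View pics/w16.png

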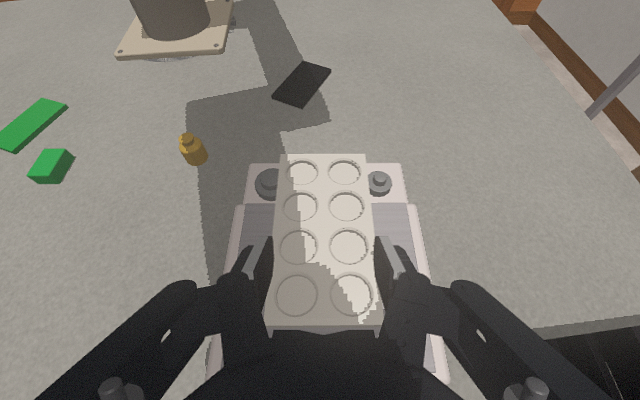

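View pics/w16z.png

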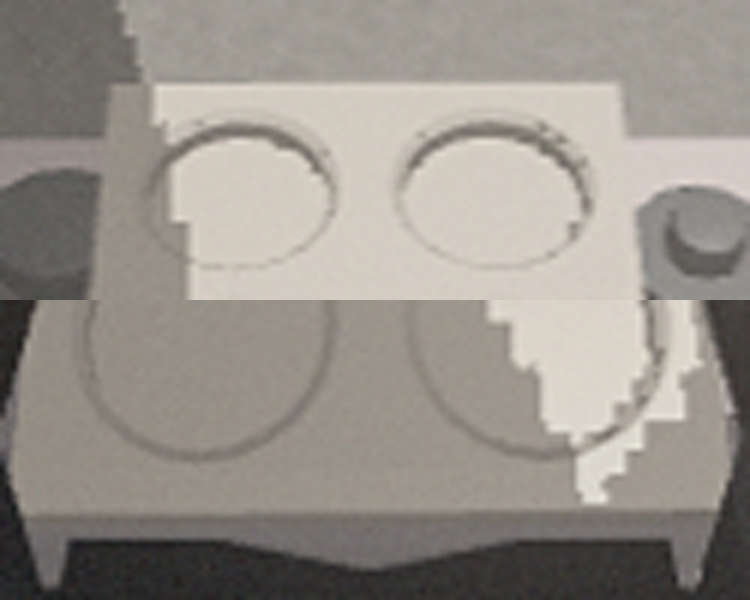

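Run:
```python
from h import *
Pc=np.array([4.8,0.2,26.4])
Rt=ori(-4.2,-.85)
c=np.array([582.7,275.2,79+10])
rel(c-Rt@Pc,Rt)
```

```text
shift cm [-5.992  0.06   4.906] rot [ 0.0008 -0.0021  0.0001]
```

```bash
python3 -m inch '[[[-0.3,0,0.25],[0,0,0],0.55],[[-0.9,0,0.75],[0,0,0],0.55],[[-1.7,0,1.4],[0,0,0],0.55],[[-2.5,0.03,2.05],[0,0,0],0.55],[[-3.3,0.03,2.7],[0,0,0],0.55],[[-4.1,0.06,3.35],[0,0,0],0.55],[[-4.8,0.06,3.95],[0,0,0],0.55],[[-5.4,0.06,4.4],[0,0,0],0.55],[[-5.8,0.06,4.75],[0,0,0],0.55],[[-6,0.06,4.9],[0,0,0],0.55],[[-6,0.06,4.9],[0,0,0],0.55],[[-6,0.06,4.9],[0,0,0],0.55]]'
python3 - <<'E'
from h import *
tool()
im,cc,s=snap('wrist','w17.png')
im,cc,s=snap('side','s17.png');cv2.imwrite('pics/s17c.png',cv2.resize(im[100:190,215:335],None,fx=6.5,fy=6.5,interpolation=cv2.INTER_CUBIC))
im,cc,s=snap('scene','sc17.png');cv2.imwrite('pics/sc17c.png',cv2.resize(im[150:250,370:490],None,fx=6,fy=6,interpolation=cv2.INTER_CUBIC))
E
```

```text
time: 26.65
tool_pos: [605.5, 273.9, 102.6]
tcp_rot: [180.0, -48.8, 175.8]
ft_force: [0.4, 0.0, -1.0]
finger_gap: 55.1
t 26.65 p [605.5 273.9 102.6] rpy [179.95 -48.83 175.85] f [ 0.4   0.02 -0.99] tq [-0.04 -0.53 -0.04] gap 55.1 q [ 13.   74.3  17.9  18.1 133.9 -65.7]
```

View pics/s17c.png

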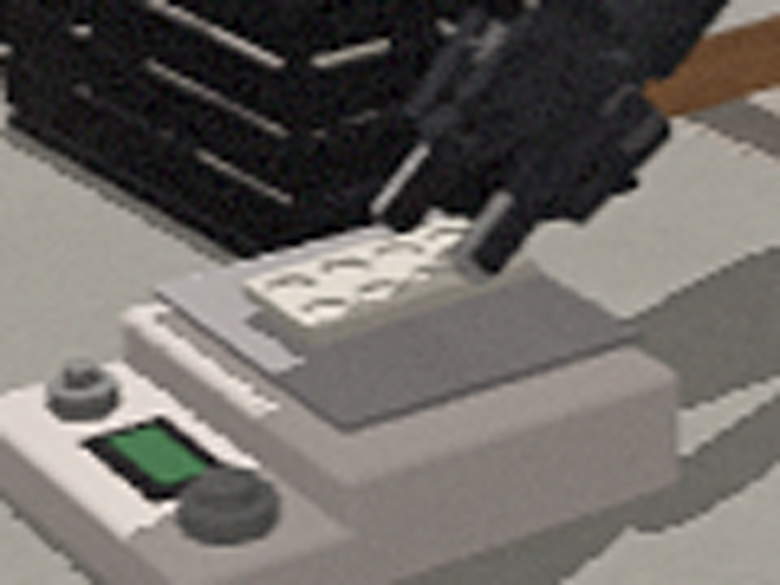

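View pics/w17.png

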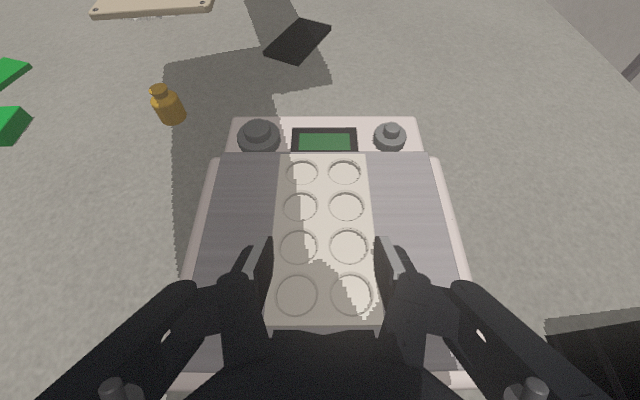

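View pics/sc17c.png

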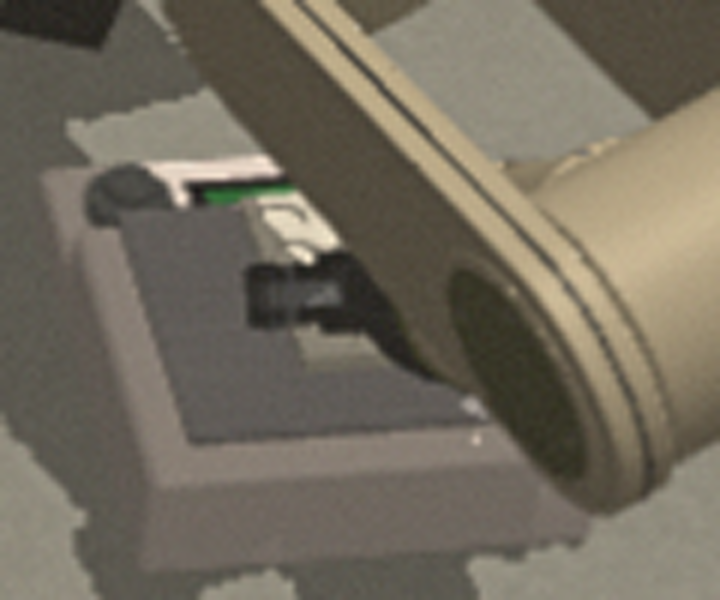

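Run:
```python
from h import *
s=telemetry.sense(); c=cam('wrist',s); print(c[2][:3,3].round(0))
y=np.radians(-4.2);X=np.array([np.cos(y),np.sin(y),0]);Y=np.array([-np.sin(y),np.cos(y),0])
pc=np.array([582.7,275.2,75])
print('pan front corners',proj(c,[pc-75*X-82.5*Y,pc-75*X+82.5*Y]).round(1).tolist())
print('tare,power px',proj(c,[(456.6,220.7,54),(466.4,347,54)]).round(1).tolist())
P,e=platepnp([(280.2,153.8),(365.5,153.8),(382.8,326),(264.3,326)]); W=T(s)@P
print('plate face c',W[:3,3],'el',np.degrees(np.arcsin(W[2,0])))
im=cv2.imread('pics/w17.png'); cv2.imwrite('pics/w17z.png',cv2.resize(im[100:200,190:470],None,fx=2.8,fy=4,interpolation=cv2.INTER_CUBIC))
```

```text
[655. 270. 246.]
pan front corners [[219.0, 149.8], [425.4, 149.9]]
tare,power px [[255.4, 126.6], [388.8, 127.1]]
plate face c [582.03307025 275.96147801  91.53524311] el -0.2704019283898789
```

View pics/w17z.png

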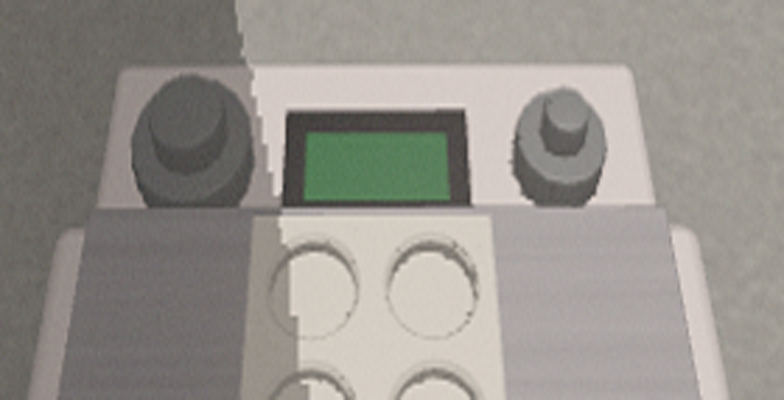

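```bash
python3 -m inch '[[[-0.13,0.1,-0.15],[0,0,0],0.55],[[-0.28,0.1,-0.02],[0,0,0],0.55],[[-0.43,0.1,0.11],[0,0,0],0.55],[[-0.58,0.1,0.25],[0,0,0],0.55],[[-0.58,0.1,0.25],[0,0,0],0.55]]'
python3 -m inch '[[[-0.075,0,0.066],[0,0,0],0.55],[[-0.075,0,0.066],[0,0,0],0.55]]'
python3 -m inch '[[[-0.075,0,0.066],[0,0,0],0.55],[[-0.075,0,0.066],[0,0,0],0.55]]'
python3 -c "
from h import *
tool()"
```

```text
time: 27.3
tool_pos: [607.0, 274.7, 95.3]
tcp_rot: [-180.0, -48.9, 175.8]
ft_force: [0.6, 0.3, -1.1]
finger_gap: 55.3
time: 27.5
tool_pos: [607.3, 274.7, 94.9]
tcp_rot: [180.0, -48.9, 175.8]
ft_force: [-0.5, -0.3, -0.9]
finger_gap: 55.3
time: 27.7
tool_pos: [607.3, 274.7, 94.0]
tcp_rot: [180.0, -48.9, 175.8]
ft_force: [0.2, -0.2, -1.6]
finger_gap: 55.3
t 27.7 p [607.3 274.7  94. ] rpy [179.97 -48.87 175.83] f [ 0.19 -0.18 -1.62] tq [-0.04 -0.5   0.03] gap 55.3 q [ 13.1  75.6  16.6  18.1 133.9 -65.7]
```

```bash
for i in 1; do :; done
python3 -m inch '[[[-0.0375,0,0.033],[0,0,0],0.55],[[-0.0375,0,0.033],[0,0,0],0.55]]'
python3 -m inch '[[[-0.0375,0,0.033],[0,0,0],0.55],[[-0.0375,0,0.033],[0,0,0],0.55]]'
python3 -c "
from h import *
tool()
im,cc,s=snap('side','s18.png');cv2.imwrite('pics/s18c.png',cv2.resize(im[120:180,240:320],None,fx=9,fy=9,interpolation=cv2.INTER_CUBIC))
im,cc,s=snap('wrist','w18.png')"
```

```text
time: 27.9
tool_pos: [607.3, 274.7, 93.5]
tcp_rot: [180.0, -48.9, 175.8]
ft_force: [0.2, -0.2, -1.1]
finger_gap: 55.0
time: 28.1
tool_pos: [607.3, 274.7, 93.0]
tcp_rot: [180.0, -48.9, 175.8]
ft_force: [-0.1, -0.5, -0.6]
finger_gap: 54.9
t 28.1 p [607.3 274.7  93. ] rpy [179.97 -48.87 175.83] f [-0.07 -0.5  -0.61] tq [-0.1  -0.55 -0.02] gap 54.9 q [ 13.1  75.7  16.6  18.1 133.8 -65.7]
```

View pics/s18c.png

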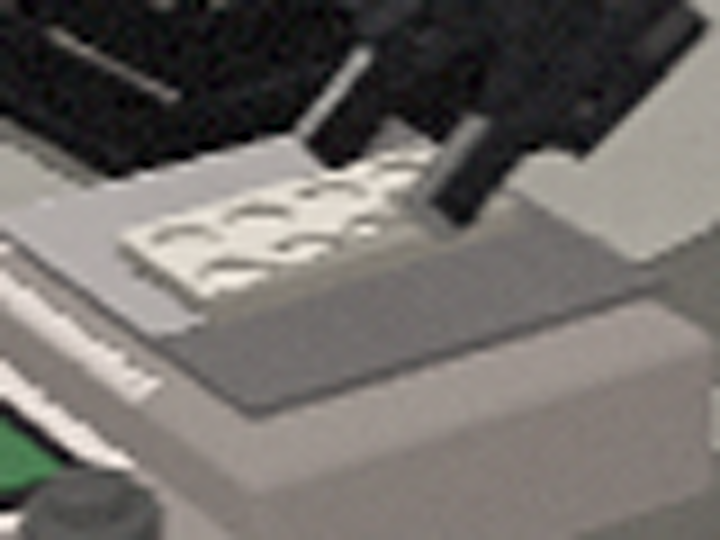

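```bash
python3 -m inch '[[[-0.0375,0,0.033],[0,0,0],0.55],[[-0.0375,0,0.033],[0,0,0],0.55]]'
python3 -c "
from h import *
tool()"
python3 -m inch '[[[-0.0375,0,0.033],[0,0,0],0.55],[[-0.0375,0,0.033],[0,0,0],0.55]]'
python3 -c "
from h import *
tool()"
```

```text
time: 28.4
tool_pos: [607.3, 274.7, 92.5]
tcp_rot: [180.0, -48.9, 175.8]
ft_force: [1.0, 0.4, -1.3]
finger_gap: 55.3
t 28.4 p [607.3 274.7  92.5] rpy [179.97 -48.87 175.83] f [ 0.98  0.41 -1.33] tq [-0.02 -0.49 -0.02] gap 55.3 q [ 13.1  75.7  16.6  18.  133.8 -65.8]
time: 28.6
tool_pos: [607.3, 274.7, 92.0]
tcp_rot: [180.0, -48.9, 175.8]
ft_force: [-0.0, -0.4, -1.3]
finger_gap: 55.0
t 28.6 p [607.3 274.7  92. ] rpy [179.98 -48.88 175.83] f [-0.02 -0.39 -1.34] tq [-0.04 -0.5  -0.05] gap 55.0 q [ 13.1  75.8  16.6  18.  133.8 -65.8]
```

```bash
python3 -m inch '[[[-0.0375,0,0.033],[0,0,0],0.55],[[-0.0375,0,0.033],[0,0,0],0.55]]'
python3 -m inch '[[[-0.0375,0,0.033],[0,0,0],0.55],[[-0.0375,0,0.033],[0,0,0],0.55]]'
python3 -c "
from h import *
tool()"
```

```text
time: 28.8
tool_pos: [607.3, 274.7, 91.5]
tcp_rot: [180.0, -48.9, 175.8]
ft_force: [-0.1, 0.7, -0.4]
finger_gap: 55.2
time: 29.0
tool_pos: [607.3, 274.7, 91.0]
tcp_rot: [180.0, -48.9, 175.8]
ft_force: [0.1, -0.2, -0.5]
finger_gap: 55.3
t 29.0 p [607.3 274.7  91. ] rpy [179.97 -48.87 175.84] f [ 0.07 -0.21 -0.5 ] tq [ 0.01 -0.5   0.01] gap 55.3 q [ 13.1  75.8  16.6  18.  133.7 -65.8]
```

```bash
python3 -c "
from h import *
im,cc,s=snap('wrist','w19.png')
im,cc,s=snap('side','s19.png');cv2.imwrite('pics/s19c.png',cv2.resize(im[120:180,240:320],None,fx=9,fy=9,interpolation=cv2.INTER_CUBIC))
for f in ('w17','w18','w19'):
    g=cv2.imread('pics/%s.png'%f).astype(float).mean(2)
    col=g[:,330:360].mean(1); print(f,[int(v) for v in col[147:160]], [int(v) for v in col[320:332]])
a=im[135:200,200:450];cv2.imwrite('pics/w19z.png',cv2.resize(a,None,fx=3.2,fy=6,interpolation=cv2.INTER_CUBIC))
"
```

```text
w17 [103, 103, 103, 83, 95, 170, 175, 206, 204, 204, 204, 200, 198] [151, 151, 151, 151, 151, 122, 112, 113, 115, 110, 83, 75]
w18 [167, 167, 165, 164, 163, 162, 197, 205, 204, 204, 203, 197, 196] [151, 151, 151, 152, 151, 124, 111, 112, 112, 109, 82, 73]
w19 [166, 164, 164, 162, 186, 206, 204, 204, 204, 199, 197, 181, 162] [152, 152, 152, 152, 152, 135, 110, 112, 113, 109, 82, 74]
```

View pics/s19c.png

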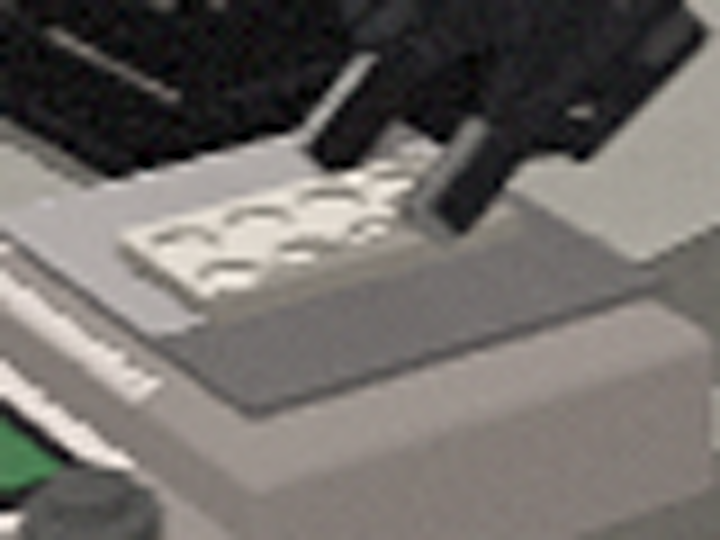

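View pics/w19z.png

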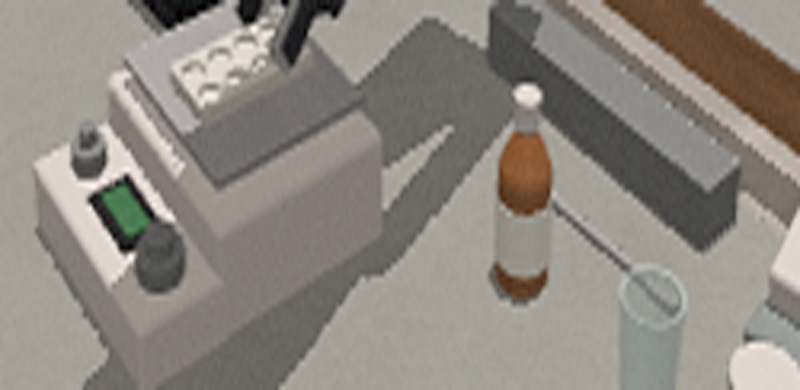

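```bash
python3 -m inch '[[[-0.0375,0,0.033],[0,0,0],0.55],[[-0.0375,0,0.033],[0,0,0],0.55]]'
python3 -m inch '[[[-0.0375,0,0.033],[0,0,0],0.55],[[-0.0375,0,0.033],[0,0,0],0.55]]'
python3 -c "
from h import *
for i in range(3): tool(); im,cc,s=snap('wrist','w20.png')
col=im.astype(float).mean(2)[:,330:360].mean(1); print([int(v) for v in col[145:160]])
"
```

```text
time: 29.3
tool_pos: [607.3, 274.7, 91.0]
tcp_rot: [180.0, -48.9, 175.9]
ft_force: [0.5, 0.4, 0.8]
finger_gap: 55.2
time: 29.5
tool_pos: [607.3, 274.7, 90.9]
tcp_rot: [179.9, -48.9, 175.9]
ft_force: [-0.9, -0.4, 4.8]
finger_gap: 55.3
t 29.5 p [607.3 274.7  90.9] rpy [179.95 -48.87 175.87] f [-0.91 -0.44  4.78] tq [0.02 0.37 0.07] gap 55.3 q [ 13.1  75.8  16.6  18.  133.7 -65.8]
t 29.55 p [607.3 274.7  90.9] rpy [179.95 -48.87 175.87] f [-0.93 -0.23  4.72] tq [0.05 0.36 0.04] gap 55.6 q [ 13.1  75.8  16.6  18.  133.7 -65.8]
t 29.6 p [607.3 274.7  90.9] rpy [179.94 -48.87 175.87] f [-0.6  -0.99  5.93] tq [0.06 0.39 0.1 ] gap 55.2 q [ 13.1  75.8  16.6  18.  133.7 -65.8]
[168, 167, 165, 164, 163, 162, 197, 205, 204, 204, 204, 195, 196, 173, 158]
```

```bash
python3 -m inch '[[[0.02,0,-0.02],[0,0,0],0.62],[[0.02,0,-0.02],[0,0,0],0.65],[[0.02,0,-0.02],[0,0,0],0.67],[[0.02,0,-0.02],[0,0,0],0.68],[[0.02,0,-0.02],[0,0,0],0.69],[[0.02,0,-0.02],[0,0,0],0.7],[[0.02,0,-0.02],[0,0,0],0.71],[[0.02,0,-0.02],[0,0,0],0.72],[[0.02,0,-0.02],[0,0,0],0.74],[[0.02,0,-0.02],[0,0,0],0.78],[[0.02,0,-0.02],[0,0,0],0.82],[[0.02,0,-0.02],[0,0,0],0.86],[[0.02,0,-0.02],[0,0,0],0.86]]' 20
python3 -c "
from h import *
tool(); im,cc,s=snap('wrist','w21.png')
im,cc,s=snap('side','s21.png');cv2.imwrite('pics/s21c.png',cv2.resize(im[120:180,240:320],None,fx=9,fy=9,interpolation=cv2.INTER_CUBIC))
"
```

```text
time: 30.95
tool_pos: [607.3, 274.8, 90.3]
tcp_rot: [180.0, -48.9, 175.8]
ft_force: [0.6, -0.3, -0.5]
finger_gap: 73.3
t 30.95 p [607.3 274.8  90.3] rpy [179.97 -48.87 175.84] f [ 0.63 -0.31 -0.55] tq [-0.04 -0.38 -0.01] gap 73.3 q [ 13.1  75.9  16.6  18.  133.7 -65.8]
```

View pics/s21c.png

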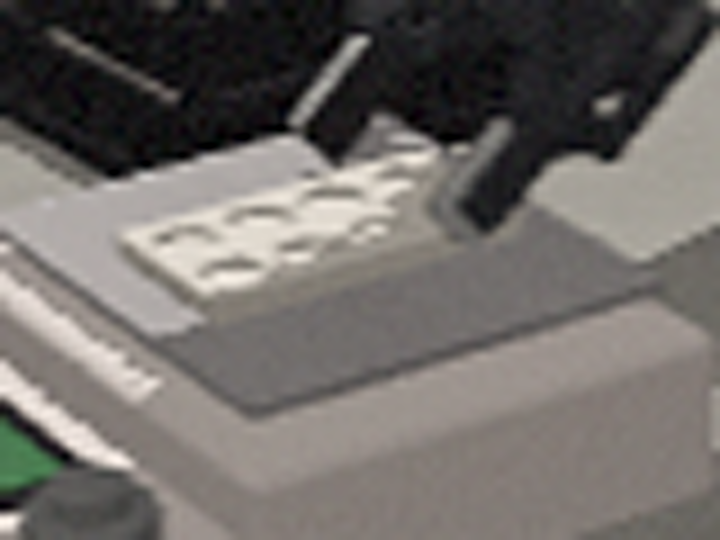

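View pics/w21.png

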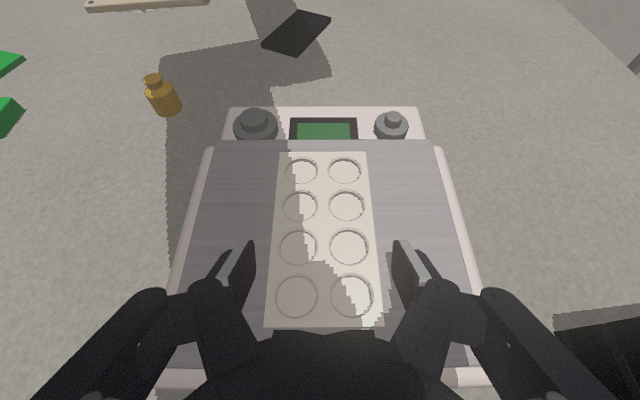

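```bash
python3 -m inch '[[[0.15,0,-0.13],[0,0,0],0.86],[[0.5,0,-0.44],[0,0,0],0.86],[[1.1,0,-0.97],[0,0,0],0.86],[[2,0,-1.76],[0,0,0],0.86],[[3.2,0,-2.8],[0,0,0],0.86],[[4.6,0,-4],[0,0,0],0.86],[[6,0,-5.3],[0,0,0],0.86],[[8,0,-7],[0,0,0],0.86],[[10,0,-8.8],[0,0,0],0.86],[[10,0,-8.8],[0,0,0],0.86]]'
python3 -c "
from h import *
tool(); im,cc,s=snap('wrist','w22.png')
rel([500,245,240],ori(-4.2,0)); rel([457,222,130],ori(-4.2,0))
im,cc,s=snap('side','s22.png');cv2.imwrite('pics/s22c.png',cv2.resize(im[110:200,205:325],None,fx=6.5,fy=6.5,interpolation=cv2.INTER_CUBIC))
"
```

```text
time: 32.05
tool_pos: [609.0, 274.7, 230.4]
tcp_rot: [179.7, -48.4, 176.1]
ft_force: [0.1, 0.5, 0.8]
finger_gap: 73.4
t 32.05 p [609.  274.7 230.4] rpy [179.71 -48.37 176.07] f [0.13 0.52 0.84] tq [-0.02 -0.34  0.07] gap 73.4 q [ 13.   72.5   7.4  22.9 145.  -59.5]
shift cm [ 7.967 -3.757  7.151] rot [ 0.0023 -0.8461  0.0017]
shift cm [ 2.469 -6.393 17.524] rot [ 0.0023 -0.8461  0.0017]
```

View pics/s22c.png

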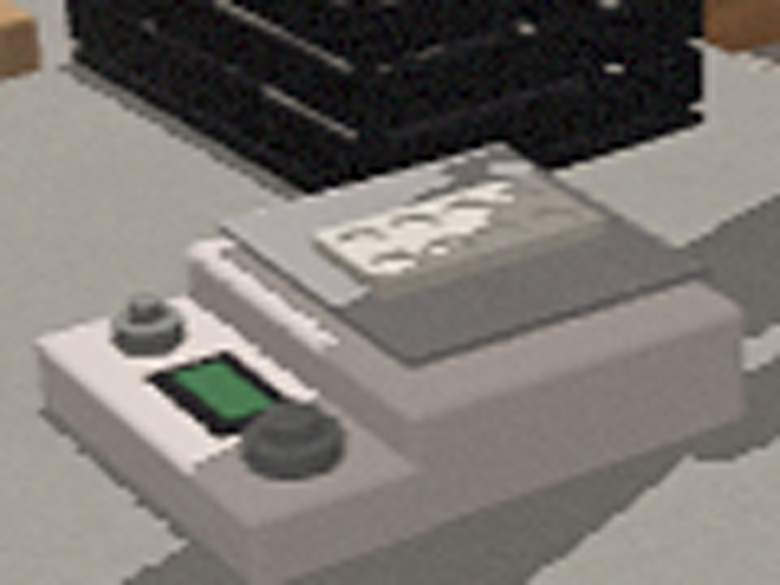

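View pics/w22.png

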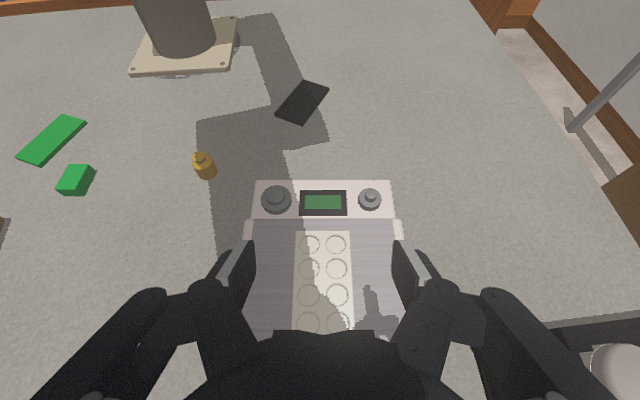

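```bash
python3 -c "
from h import *
s=telemetry.sense(); c=cam('wrist',s)
print(plane(c,[(276,196),(370,197)],54).round(1))
"
python3 -m inch '[[[0.5,-0.2,0.4],[0,-0.08,0],0.86],[[1.5,-0.6,1.2],[0,-0.2,0],0.8],[[2.8,-1.2,2.2],[0,-0.33,0],0.7],[[4.2,-1.9,3.4],[0,-0.46,0],0.6],[[5.6,-2.6,4.8],[0,-0.59,0],0.5],[[7,-3.2,6],[0,-0.72,0],0.4],[[8,-3.7,7],[0,-0.82,0],0.2],[[8,-3.8,7.2],[0.002,-0.846,0],0],[[6.8,-4.4,9.5],[0.002,-0.846,0],0],[[5.5,-5,12],[0.002,-0.846,0],0],[[4,-5.8,14.7],[0.002,-0.846,0],0],[[2.8,-6.2,17],[0.002,-0.846,0],0],[[2.47,-6.4,17.5],[0.002,-0.846,0],0],[[2.47,-6.4,17.5],[0.002,-0.846,0],0],[[2.47,-6.4,17.5],[0.002,-0.846,0],0]]'
python3 -c "
from h import *
tool(); im,cc,s=snap('wrist','w23.png'); print(proj(cc,[(457,222,54)]))
rel([457,222,70],ori(-4.2,0))
im,cc,s=snap('side','s23.png');cv2.imwrite('pics/s23c.png',cv2.resize(im[90:200,185:325],None,fx=5.5,fy=5.4,interpolation=cv2.INTER_CUBIC))
"
```

```text
[[462.6 224.   54. ]
 [473.  347.   54. ]]
time: 33.65
tool_pos: [456.5, 222.0, 128.2]
tcp_rot: [-180.0, -0.3, 175.9]
ft_force: [0.0, -0.0, -0.1]
finger_gap: 0.0
t 33.65 p [456.5 222.  128.2] rpy [-179.95   -0.31  175.85] f [ 0.01 -0.02 -0.09] tq [-0.   -0.02 -0.01] gap 0.0 q [ 2.010e+01 -1.700e+00  1.069e+02  1.000e-01  7.510e+01 -6.580e+01]
[[323.08274288 210.2318126 ]]
shift cm [-0.036 -0.009  5.87 ] rot [-0.0004 -0.0045  0.0009]
```

View pics/s23c.png

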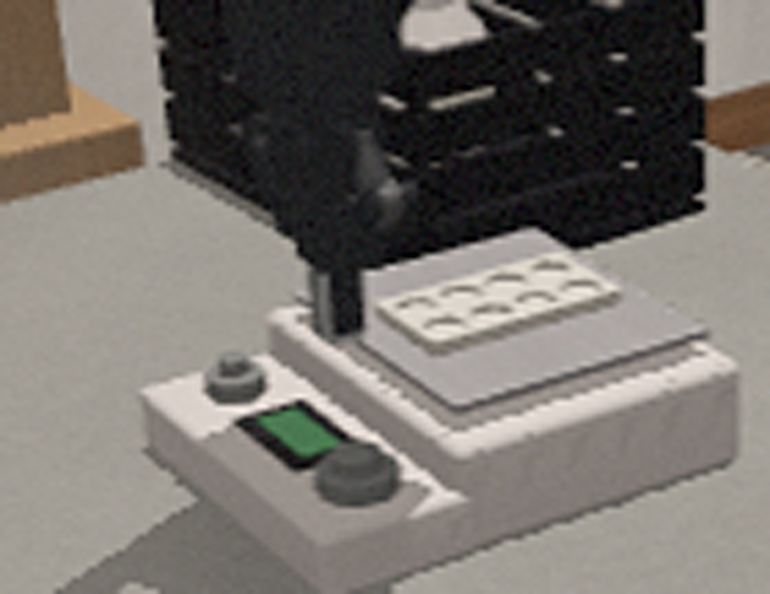

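View pics/w23.png

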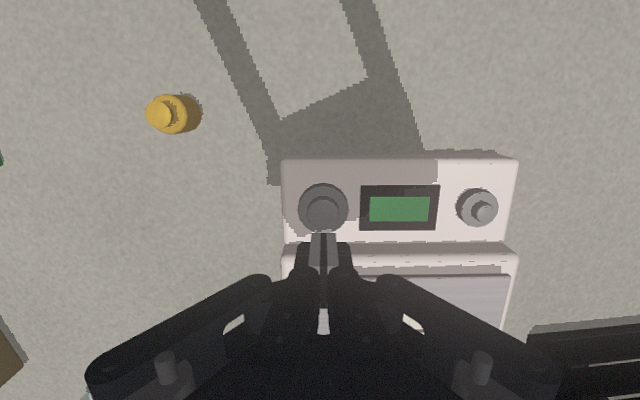

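```bash
python3 -m inch '[[[0,0,0.4],[0,-0.004,0],0],[[0,0,1.2],[0,-0.004,0],0],[[0,0,2.2],[0,-0.004,0],0],[[0,0,3.2],[0,-0.004,0],0],[[0,0,4.2],[0,-0.004,0],0],[[0,0,5],[0,-0.004,0],0],[[0,0,5.5],[0,-0.004,0],0],[[0,0,5.8],[0,-0.004,0],0],[[0,0,5.8],[0,-0.004,0],0],[[0,0,5.8],[0,-0.004,0],0]]'
python3 -c "
from h import *
tool(); im,cc,s=snap('wrist','w24.png')
im,cc,s=snap('side','s24.png');cv2.imwrite('pics/s24c.png',cv2.resize(im[130:200,200:280],None,fx=9,fy=8,interpolation=cv2.INTER_CUBIC))
"
```

```text
time: 34.75
tool_pos: [455.3, 221.7, 69.4]
tcp_rot: [-179.9, -0.1, 175.9]
ft_force: [-0.5, -0.5, -0.9]
finger_gap: 0.0
t 34.75 p [455.3 221.7  69.4] rpy [-1.7993e+02 -1.4000e-01  1.7586e+02] f [-0.52 -0.55 -0.86] tq [-0.01  0.01 -0.02] gap 0.0 q [ 20.2   2.2 109.7  -0.   68.2 -65.7]
```

View pics/s24c.png

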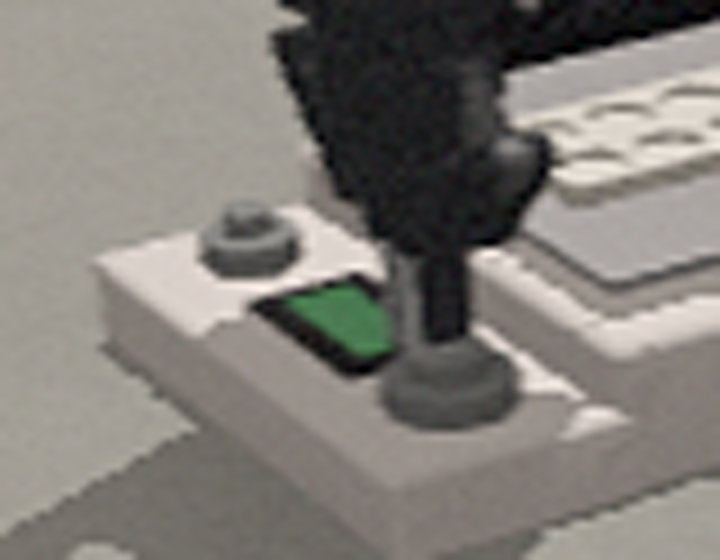

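View pics/w24.png

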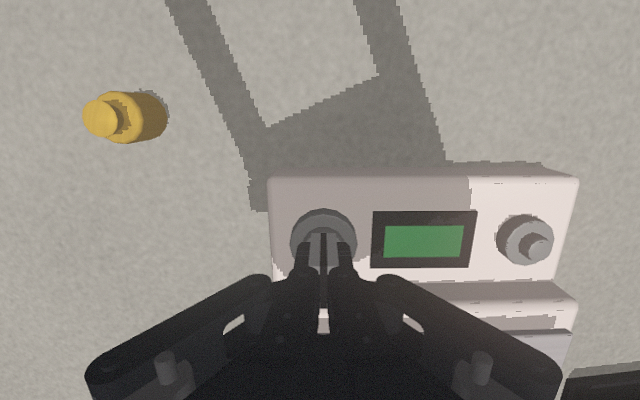

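```bash
python3 -m inch '[[[0,0,0.1],[0,0,0],0],[[0,0,0.2],[0,0,0],0],[[0,0,0.3],[0,0,0],0],[[0,0,0.4],[0,0,0],0],[[0,0,0.4],[0,0,0],0]]'
python3 -m inch '[[[0,0,0.1],[0,0,0],0],[[0,0,0.2],[0,0,0],0],[[0,0,0.2],[0,0,0],0]]'
python3 -m inch '[[[0,0,0.1],[0,0,0],0],[[0,0,0.2],[0,0,0],0],[[0,0,0.2],[0,0,0],0]]'
```

```text
time: 35.35
tool_pos: [455.4, 221.7, 65.2]
tcp_rot: [-179.9, -0.1, 175.9]
ft_force: [0.8, -0.0, 1.9]
finger_gap: -0.0
time: 35.65
tool_pos: [455.4, 221.7, 63.2]
tcp_rot: [-179.9, -0.1, 175.9]
ft_force: [1.5, 0.2, 4.4]
finger_gap: -0.5
time: 35.95
tool_pos: [455.5, 221.8, 62.8]
tcp_rot: [-179.9, -0.1, 175.9]
ft_force: [-6.4, -2.3, 18.9]
finger_gap: 0.4
```

```bash
python3 -m inch '[[[0,0,0.02],[0,0,0],0],[[0,0,0.02],[0,0,0],0],[[0,0,0.02],[0,0,0],0]]'
python3 -c "
from h import *
tool(); im,cc,s=snap('side','s25.png');cv2.imwrite('pics/s25c.png',cv2.resize(im[130:200,200:280],None,fx=9,fy=8,interpolation=cv2.INTER_CUBIC))"
python3 -m inch '[[[0,0,-0.1],[0,0,0],0],[[0,0,-0.3],[0,0,0],0],[[0,0,-0.6],[0,0,0],0],[[0,0,-1],[0,0,0],0],[[0,0,-1.6],[0,0,0],0],[[0,0,-2.6],[0,0,0],0],[[0,0,-4],[0,0,0],0],[[0,0,-6],[0,0,0],0],[[0,0,-8],[0,0,0],0],[[0,0,-10.5],[0,0,0],0],[[0,0,-13],[0,0,0],0],[[0,0,-15],[0,0,0],0],[[0,0,-15],[0,0,0],0],[[0,0,-15],[0,0,0],0]]'
python3 -c "
from h import *
tool(); 
for n in('side','scene'): im,cc,s=snap(n,n+'26.png')
a=cv2.imread('pics/side26.png')[90:210,180:340];cv2.imwrite('pics/s26c.png',cv2.resize(a,None,fx=5,fy=5,interpolation=cv2.INTER_CUBIC))
"
```

```text
time: 36.25
tool_pos: [455.5, 221.8, 62.7]
tcp_rot: [-179.9, -0.1, 175.9]
ft_force: [-6.2, -2.3, 20.4]
finger_gap: -0.4
t 36.25 p [455.5 221.8  62.7] rpy [-1.7993e+02 -1.3000e-01  1.7587e+02] f [-6.22 -2.27 20.37] tq [-0.44  1.11 -0.04] gap -0.4 q [ 20.2   2.8 109.9  -0.   67.5 -65.7]
time: 37.7
tool_pos: [455.8, 221.9, 211.6]
tcp_rot: [-180.0, -0.1, 175.9]
ft_force: [-0.0, -0.5, -0.5]
finger_gap: 0.4
t 37.7 p [455.8 221.9 211.6] rpy [-1.7995e+02 -9.0000e-02  1.7586e+02] f [-0.03 -0.46 -0.53] tq [0.03 0.03 0.01] gap 0.4 q [ 20.2  -6.  102.1  -0.   84.  -65.7]
```

View pics/s25c.png

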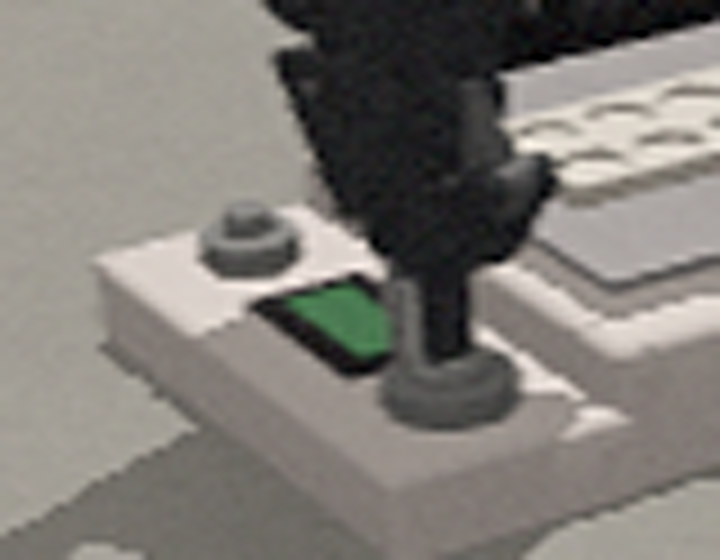

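View pics/s26c.png

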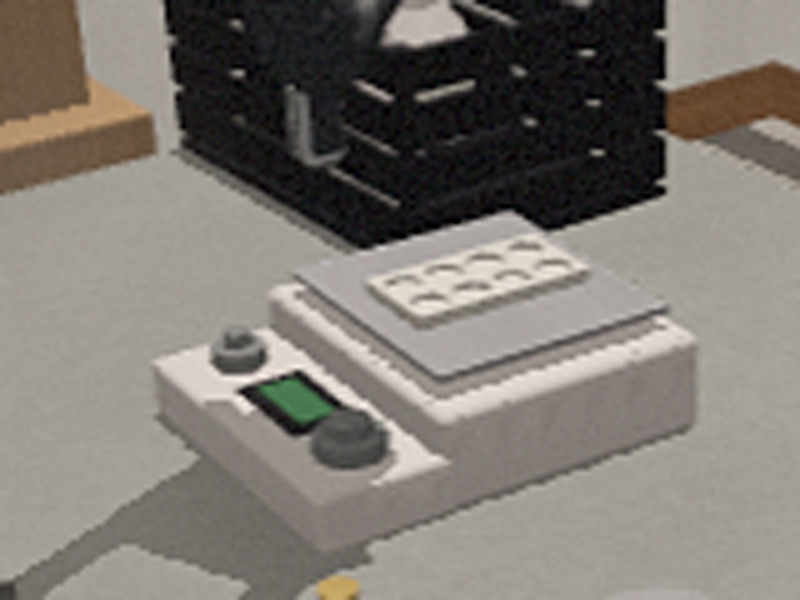

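View pics/scene26.png

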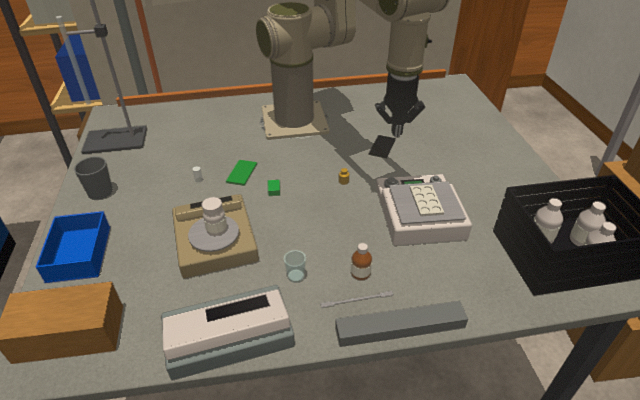

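Run:
```python
import cv2
im=cv2.imread('pics/scene26.png'); cv2.imwrite('pics/p3.png',cv2.resize(im[170:245,370:475],None,fx=7,fy=7,interpolation=cv2.INTER_CUBIC))
```

```text
(no output)
```

View pics/p3.png

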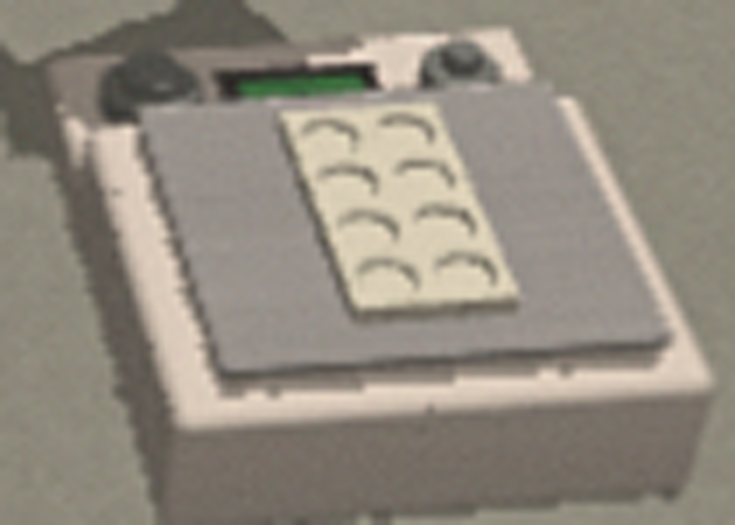

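Run:
```python
from h import *
from bench import r
sc=cam('scene'); f=lambda p:(np.array(p)+.5)/7-.5+[370,170]
P=plane(sc,f([(279,113),(437,103),(520,300),(355,308)]),83); Q=plane(sc,f([(142,114),(548,84),(670,340),(222,368)]),75)
print(P.mean(0).round(1),Q.mean(0).round(1))
tool()
```

```text
[582.6 276.5  83. ] [583.6 276.5  75. ]
t 37.8 p [454.8 221.5 209.8] rpy [-179.88   -0.26  175.86] f [-0.26 -0.2   0.29] tq [-0.04 -0.03 -0.01] gap 0.2 q [ 20.2  -6.  102.2  -0.   84.  -65.7]
```

The plate is centred on the pan to about 1 mm and the arm is clear of everything, so I'm handing in.

```bash
python3 -c "
from bench import r
print(r.hand_in())"
```

```text
the job is handed in; nothing more can be done
None
```

The plate is lying wells up in the middle of the pan, let go. I then pressed the tare key once and let it come back up. I handed in at about 38 s of the 72 s allowed.

**How it went:** I lifted the plate by its sides and turned it upright. I stood it on a short edge on the bench, gripped it again from the wells side, turned it the rest of the way and set it on the pan.

**Last checks:**
- **Plate position:** in the scene picture its centre is about 1 mm from the pan's centre, in line with the pan by eye, wells up.
- **Setting down:** contact force on the pan was about 5–6 N, and it did not visibly move when let go.
- **Tare key:** the force rose to about 4 N and then hit a hard stop at about 20 N. I take this stop as fully down; there was no direct reading of the key. The key looks up again in the last pictures.
- **Other things:** I did not touch the smaller key, and the other objects look where they were in the last scene picture.

**What did not go as expected:**
- The first regrip, at 80 N, bent the fingers in. I let go with the plate still standing and gripped again at 40 N.
- The plate then sagged about 7° in the grip while being turned. I corrected the tilt and raised the grip to 50 N.
- The edge nearest the robot touched the pan first, and the plate levelled gently, by about 2°, as I lowered it.
- Two camera estimates of the plate's tilt disagreed by 1–2°.

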